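Pry the snap cover off a control module and throw the toggle under it

TASK

Switch on the control module: put the flat pry bar into the notch at the foot of the blue snap-fit cover and lever that end up until it snaps free; do not take hold of the cover before it is loose. Then lay the pry bar flat on the bench, lift the cover off and set it down gently and upright on the green mat. Finally throw the red toggle that was under it fully over, away from the notched side, and leave the bottles and the beaker where they stand.

Things in the scene. Friction and masses are not known exactly. Their poses are not given: they have to be found in the camera images.
- module: White control module fixed to the bench, 170 (x) x 120 (y) x 90 mm high; its flat top (deck) is at z = 90 mm. Origin: centre of its underside; +x from its notched front to its back, roughly away from the robot. The cover stands on the deck centred over the origin, with 25 mm of bare deck in front. Below the deck's front edge the space is free, so a bar lying on the deck can be swung down there.
- fulcrum (a point): Middle of the deck's front top edge (module frame x = -85, y = 0, z = 90 mm), over which the pry bar can be levered. Axes as the module's. The toggle's plinth on the deck, under the cover, is 10 mm high and 44 mm wide, from module x = -42 to +52 mm; a rib 6 mm high just behind the cover keeps it from sliding back.
- cover: Blue rigid cap, loose, hollow, open below, 120 (x) x 60 (y) x 62 mm high, 0.12 kg. Origin: centre of its lower rim; -x is the notched end, towards the robot. Sprung snaps hold that end (about 12 N to lift); the far end just stands on the deck. Raised about 8 mm it snaps up and stays ajar, notched end 13 mm up; then it lifts off freely, gripped from above across its 60 mm width.
- notch (a point): Middle of the notch in the lower edge of the cover's 4 mm thick front wall (cover frame x = -58, z = 3.5 mm): an opening 36 mm wide (y) and 7 mm high, from the deck up. Behind the wall 14 mm are free up to the plinth.
- pry_bar: Flat pry bar, loose, 0.10 kg, 180 mm long, lying flat: orange handle 100 x 22 x 16 mm (x from -70 to +30 mm) and steel blade 80 x 20 x 3 mm (x from +30 to +110 mm) at mid-height of the handle. Origin: underside of the handle, near the centre of mass; +x to the blade's tip; the blade's mid-plane is 8 mm above the origin. It starts pointing roughly away from the robot.
- blade_tip (a point): Middle of the blade's end edge (pry bar frame x = 110, z = 8 mm).
- mat: Green rubber mat fixed on the bench, 160 (x) x 110 (y) x 3 mm. Origin: centre of its underside. Mat and pry bar lie on opposite sides of the module, either way round. Left of the module two fixed white tube racks, 140 mm high with their tubes, never move: one at world x 0.55 to 0.67, y 0.13 to 0.21 m, one at x 0.23 to 0.40, y 0.14 to 0.28 m; carry things over them.
- switch (a joint): Red toggle paddle on the plinth under the cover, 20 mm wide (y) and 7 mm thick, its pivot at module x = 8, z = 104 mm, its tip 34 mm from the pivot. Value in rad: 0 leaning 0.5 rad towards the notched front, 1.0 leaning 0.5 rad to the back. It stays where it is left (about 1.5 N at the tip moves it).
- switch_tip (a point): Middle of the toggle's tip.
- beaker: Clear beaker, 73 mm wide, 94 mm high. Bystander. Origin: centre of its underside.
- wash_bottle: White wash bottle with orange cap and bent spout, 66 x 113 x 214 mm. Bystander. Origin: centre of its underside.
- bottle_amber: Brown bottle with black cap, 58 mm wide, 115 mm high. Bystander. Origin: centre of its underside.
Not all that is in view belongs to the job. There is more than one size of the cover; the one meant has the size given above.

How it is judged:
By the outcome, as a careful person would: the job done as asked, in the order asked, and still so for the second after the job is handed in, with the robot touching nothing.
It also fails if it takes over 72 s, if anything falls off the work surface, if the arm or the gripper's body presses on something with over 40 N, if the wrist force passes 120 N, or if a joint passes its speed limit or range.

ROBOT

A 6-joint arm with a two-finger parallel gripper is mounted at the origin on the work surface; the furniture and walls round the work are solid. World frame = base frame: x ahead of the robot, y to its left, z up, the work surface at z = 0. Lengths are in m, angles in degrees, forces in N, time in s.
With the tool pointing down it reaches from about 0.4 to 0.825 m from the base axis. Payload 7 kg.
Tool frame: the origin (TCP) lies midway between the tips of the shut fingers; the grasp point (between the pads) lies 19 mm behind it (r.hold_point_z is the distance from the TCP to the grasp point, in m); x points along the fingers, y is the direction in which the jaws open and shut, and the axes are right-handed (so a half turn about x gives the same grasp; the last joint's range is limited). The gripper opens to 88 mm and grips with 3 to 60 N. Pads are 19 mm wide; open, the fingers measure 130 mm over their backs; the gripper's body (78 mm by 193 mm) begins 47 mm behind the grasp point.
Start: joints at [89.96, 20.546, 0.682, 0, -70.136, -16.507], TCP at [0.192, 0.647, 0.227] pointing down, gripper open.
Joint ranges: [-176.03, 176.03], [-82.01, 121.73], [-58.28, 71.71], [-173.87, 95.51], [-174.79, -0.11], [-173.66, 173.66]. Speed limits (degrees/s): [136.94, 136.94, 172.46, 180, 180, 180].

INTERFACE

Orientations are given as [roll, pitch, yaw] about the fixed x, y, z axes, in that order (R = Rz(yaw) Ry(pitch) Rx(roll)).
In Python, from plant import r, viewer, order gives the robot as it stands. The module is installed in compiled form; this text tells all that it offers.
- The arm moves only by the shell command python3 -m creep 'ROWS' [FORCE]. ROWS is JSON, a list of rows, each an object of numbers: "ax", "ay", "az": the turn, a rotation vector about the tool's x, y, z in degrees; "tx", "ty", "tz": the shift along the tool's x, y, z in m; "fingers": the finger opening in m, from 0 to 0.0876. A call has 1 to 5 rows; each row is the pose to reach, as a shift and turn from the pose commanded when the call began, along the tool's axes at that moment; what a row does not reach only later rows make up. A row lasts 1/10 s, in which the tool goes at most 50 mm and 8.59 degrees, less where a joint would pass 70% of its speed; a pose out of reach is approached as far as the arm can. A call with a gripper value outside its range is refused whole. The fingers move at their own pace and stop on an object; FORCE is the grip in N (left out, the last holds). Time passes only in rows, so rows that repeat a pose let the fingers close. It gives the time, the measured TCP pose, the force and the opening at its end, in the units of the state.
- r.get_state(): the state, without advancing time (a new reading comes with each control period).
- viewer.capture(name): name is "scene" or "top" or "wrist"; returns a dict with "pixels" (480x640x3 uint8, blue, green, red), "depth" (480x640 float32, m along the optical axis (not along the pixel's ray), 0 where there is no reading), "fx", "fy", "cx", "cy" (pixels), "rvec" (rotation vector, rad) and "tvec" (3), from world to camera coordinates, as OpenCV has them; the wrist camera has in their place "T_tool_cam" (4x4, takes a point from camera to tool coordinates, whose origin is the TCP and whose axes are the tool frame's). Camera axes: x right, y down, z forward; pixel columns grow to the right and rows downward; lengths in m; the calibration is good to about 2 mm. A picture is of the moment at which its call begins: read the wrist's pose just before it.
- order.close_job(): hands the job in, once; it reports no verdict.
The state is a dict: "time_s": time; "joints": joint angles; "qd": joint speeds; "joint_torque": joint torques, N m; "tcp_pos": TCP position; "eef_rot": TCP orientation; "contact_force": force on the tool from outside, world axes, zero at the start; "moment": the same for the moment, N m; "gripper_width": finger opening in m.
Only numpy, scipy, OpenCV 4.12 (cv2) and the standard library are available. Lean on these libraries where they do the work, as an engineer would, in place of code of your own. Each camera call takes 0.05 s, during which the arm holds its last target.

## Working session

There is one attempt and no reset: what is moved stays moved. The work goes in short steps, Python scripts to look and compute and a shell command to move; the robot and the scene stay as the last step left them, time stands still between calls to the robot, and variables do not carry over. Pictures are saved under pics/ and viewed, and the job is handed in when it is done.

```bash
mkdir -p pics; ls
cat > h.py <<'E'
import numpy as np, cv2
from plant import r, viewer, order
from scipy.spatial.transform import Rotation as R
E
python3 - <<'E'
from h import *
s=r.get_state(); print(s); print(r.hold_point_z)
for n in("scene","top","wrist"):
    c=viewer.capture(n); cv2.imwrite(f"pics/a_{n}.png",c["pixels"]); np.savez(f"a_{n}.npz",**c)
    print(n,{k:(v if k not in("pixels","depth") else v.shape) for k,v in c.items()}, (c["depth"]>0).mean())
E
```

```text
pics
{'time_s': 0.0, 'joints': array([ 8.99579433e+01,  2.05868302e+01,  6.34689504e-01, -1.78069367e-02,
       -7.01321998e+01, -1.65063718e+01]), 'qd': array([-0.04726707, -0.09646354,  0.00793986, -0.05810635,  0.03941638,
       -0.03327483]), 'joint_torque': array([ 9.99773503e-03, -5.81496835e+01,  2.91941786e+01,  6.95884064e+00,
       -2.39684485e-02,  2.75203398e-03]), 'tcp_pos': array([0.19216416, 0.64659459, 0.22568886]), 'eef_rot': array([  95.28147101,   89.91401378, -101.27302149]), 'contact_force': array([-0.05758703,  0.53478965, -0.24311694]), 'moment': array([0.03117127, 0.00023005, 0.01673841]), 'gripper_width': 0.08769129125856459}
0.0188
scene {'pixels': (480, 640, 3), 'depth': (480, 640), 'fx': 512.1016740301721, 'fy': 512.1016740301721, 'cx': 322.0125822823908, 'cy': 238.468712883133, 'rvec': array([ 2.16179441, -1.14314233,  0.44467992]), 'tvec': array([-0.25361801,  0.38361149,  1.0558582 ])} 0.9900065104166667
top {'pixels': (480, 640, 3), 'depth': (480, 640), 'fx': 475.45200950607716, 'fy': 475.45200950607716, 'cx': 311.3439706000406, 'cy': 241.3101158510196, 'rvec': array([ 2.13661296, -2.19714212,  0.17267232]), 'tvec': array([0.0237253 , 0.4942897 , 1.28925399])} 0.996015625
wrist {'pixels': (480, 640, 3), 'depth': (480, 640), 'fx': 375.355636259316, 'fy': 375.355636259316, 'cx': 315.82993634535677, 'cy': 240.88251782119266, 'T_tool_cam': array([[ 1.29966815e-04, -2.73390226e-01,  9.61903201e-01,
        -1.58415462e-01],
       [ 9.99999939e-01, -2.76182019e-04, -2.13610135e-04,
        -9.06378117e-04],
       [ 3.24059291e-04,  9.61903170e-01,  2.73390173e-01,
        -7.28272467e-02],
       [ 0.00000000e+00,  0.00000000e+00,  0.00000000e+00,
         1.00000000e+00]])} 0.995859375
```

View pics/a_scene.png

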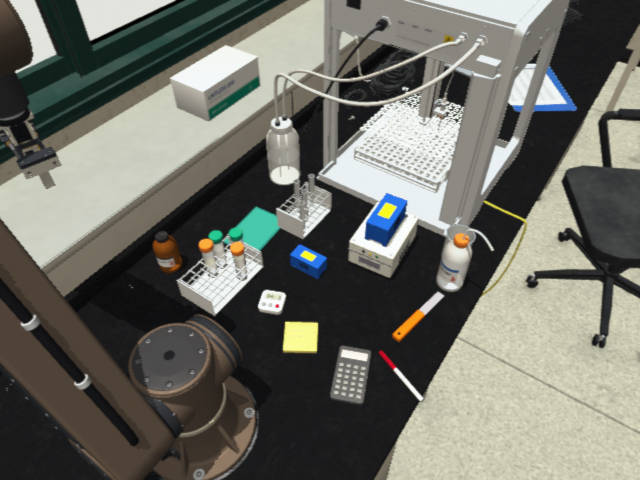

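View pics/a_top.png

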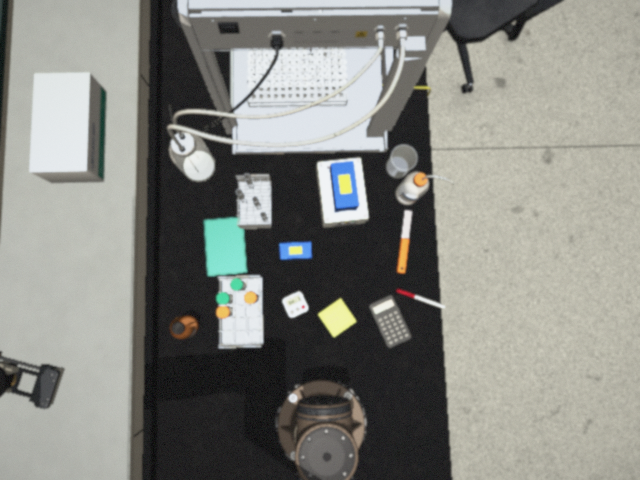

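View pics/a_wrist.png

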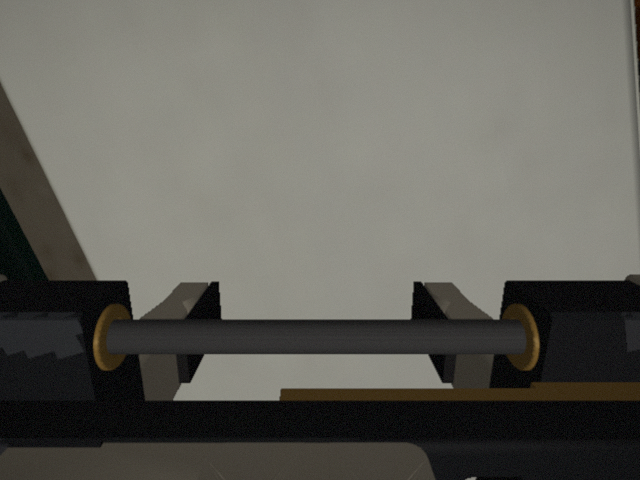

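Candidates (top view): for the cover, the blue box on the white module at (344,186) or the small blue box on the bench at (295,250). For the bar, the orange/steel bar at (404,240) or the red pen at (420,298). I choose the one on the module and the orange bar. I'll measure these and check a close crop.

```bash
cat >> h.py <<'E'
def w2c(c):
    Rm=cv2.Rodrigues(c["rvec"])[0]; return Rm,np.array(c["tvec"])
def cam_pose(c,s=None):
    # camera->world R,t
    if "rvec" in c:
        Rm,t=w2c(c); return Rm.T,-Rm.T@t
    Rt=R.from_euler("xyz",s["eef_rot"],degrees=True).as_matrix(); T=np.array(c["T_tool_cam"])
    return Rt@T[:3,:3], Rt@T[:3,3]+s["tcp_pos"]
def cloud(c,s=None):
    Rc,t=cam_pose(c,s); v,u=np.mgrid[0:480,0:640]; d=np.array(c["depth"])
    P=np.stack([(u-c["cx"])/c["fx"]*d,(v-c["cy"])/c["fy"]*d,d],-1)
    return P@Rc.T+t
def rayz(c,uv,z,s=None):
    Rc,t=cam_pose(c,s); uv=np.atleast_2d(np.array(uv,float))
    d=np.stack([(uv[:,0]-c["cx"])/c["fx"],(uv[:,1]-c["cy"])/c["fy"],np.ones(len(uv))],-1)@Rc.T
    return t+d*((z-t[2])/d[:,2])[:,None]
def proj(c,P,s=None):
    Rc,t=cam_pose(c,s); q=(np.atleast_2d(P)-t)@Rc
    return np.stack([q[:,0]/q[:,2]*c["fx"]+c["cx"],q[:,1]/q[:,2]*c["fy"]+c["cy"]],-1)
def mask(c,lo,hi):
    return cv2.inRange(cv2.cvtColor(np.array(c["pixels"]),cv2.COLOR_BGR2HSV),np.array(lo),np.array(hi))
def rect(pts):
    (cx,cy),(w,h),a=cv2.minAreaRect(np.array(pts,np.float32)); 
    if w<h: w,h,a=h,w,a+90
    return round(cx,4),round(cy,4),round(w,4),round(h,4),round((a+90)%180-90,2)
E
python3 - <<'E'
from h import *
for n in("top","scene"):
    c=dict(np.load(f"a_{n}.npz")); P=cloud(c)
    ms=dict(blue=mask(c,(105,120,40),(130,255,255)),orange=mask(c,(5,150,120),(20,255,255)),green=mask(c,(70,80,60),(90,255,255)))
    for k,m in ms.items():
        nn,l,st,ce=cv2.connectedComponentsWithStats(m)
        for i in range(1,nn):
            if st[i,4]<60: continue
            q=P[l==i]; zz=np.percentile(q[:,2],[2,50,98])
            top=q[q[:,2]>zz[2]-.012]
            print(n,k,ce[i].round(),st[i,4],zz.round(4),rect(top[:,:2]))
c=dict(np.load("a_top.npz"))
a=cv2.resize(c["pixels"][140:300,300:460],(600,600),interpolation=cv2.INTER_CUBIC); cv2.imwrite("pics/crop1.png",a)
P=cloud(c)
m=(P[...,2]>.075)&(P[...,2]<.105)&(P[...,0]>.4)&(P[...,0]<.8)&(P[...,1]<.1)&(P[...,1]>-.2)
print(m.sum(),np.median(P[m][:,2]),rect(P[m][:,:2]), P[m].min(0),P[m].max(0))
E
```

```text
top blue [344. 186.] 768 [0.1328 0.1522 0.1569] (0.4987, -0.0415, 0.3857, 0.0876, -14.77)
top blue [295. 250.] 492 [-0.0031  0.0424  0.0493] (0.4074, 0.0539, 0.1681, 0.0849, 0.8)
top orange [419. 179.] 89 [0.1607 0.1659 0.1713] (0.6305, -0.2699, 0.0322, 0.0256, -57.12)
top orange [403. 256.] 315 [-0.0014  0.0159  0.0213] (0.4497, -0.2472, 0.0955, 0.0232, -10.88)
top orange [188. 324.] 159 [0.0328 0.0904 0.1003] (0.272, 0.3433, 0.0467, 0.0243, -8.8)
top green [101. 135.] 267 [0.1827 0.1941 0.206 ] (0.5476, 0.3428, 0.723, 0.1451, 41.21)
top green [224. 247.] 2344 [-0.0031  0.0029  0.009 ] (0.4233, 0.2169, 0.3534, 0.1625, 34.39)
top green [236. 284.] 120 [0.1168 0.1223 0.1273] (0.3602, 0.1336, 0.1802, 0.0298, 75.59)
top green [222. 298.] 149 [-0.0003  0.1215  0.1267] (0.3453, 0.2423, 0.0328, 0.0277, 88.32)
scene blue [557.  98.] 565 [-0.0047  0.0016  0.0081] (0.8254, -0.3644, 2.0837, 0.1409, 8.69)
scene blue [385. 220.] 1127 [0.1002 0.1495 0.1551] (0.2276, -0.2332, 0.9861, 0.0859, 21.7)
scene blue [308. 261.] 781 [-0.002   0.0356  0.0471] (0.1572, -0.2042, 0.893, 0.0884, 39.71)
scene or
[... 794 characters left out ...]
1762, 50.66)
scene green [170.  53.] 109 [0.2817 0.2846 0.2884] (0.2551, 0.1981, 1.6021, 0.1557, 48.74)
scene green [40. 66.] 150 [0.3667 0.3696 0.4925] (0.0092, 0.0838, 1.1677, 0.0, 67.46)
scene green [55. 94.] 924 [0.3121 0.3153 0.3189] (0.062, 0.2061, 1.4231, 0.1767, 60.23)
scene green [233.  98.] 514 [0.1758 0.1927 0.209 ] (0.2772, 0.0914, 1.4634, 0.1498, 42.19)
scene green [256. 228.] 1367 [-0.0018  0.0035  0.1238] (0.0817, -0.1117, 0.907, 0.0327, 47.17)
scene green [216. 236.] 157 [-0.0009  0.1211  0.126 ] (0.0637, -0.095, 0.9103, 0.0324, 50.28)
1606 0.09026130550340317 (0.6708, -0.0871, 0.2893, 0.1628, -12.96) [ 0.5362732  -0.19880698  0.07533512] [ 0.7959215  -0.01004903  0.10476941]
```

View pics/crop1.png

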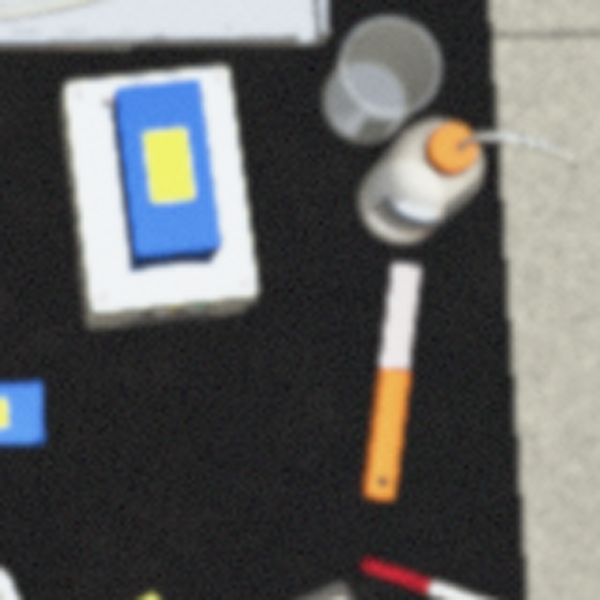

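The crop shows the tall blue cover on the white module, front edge at about crop row 320, and the orange bar pointing up towards the wash bottle. The choice is confirmed; now I'll fit the poses.

Run:
```python
from h import *
c=dict(np.load("a_top.npz")); s=dict(np.load("a_scene.npz"))
def comp(m,uv):
    nn,l=cv2.connectedComponents(m); return l==l[uv[1],uv[0]]
def rc(c,m,z,lbl):
    m=m.astype(np.uint8); k=cv2.findContours(m,cv2.RETR_EXTERNAL,cv2.CHAIN_APPROX_NONE)[0]; k=max(k,key=cv2.contourArea)[:,0]
    print(lbl,rect(rayz(c,k,z)[:,:2]))
P=cloud(c)
b=mask(c,(100,120,90),(130,255,255))|mask(c,(22,100,100),(35,255,255)); 
rc(c,comp(b,(344,200)),.152,"cover top")
rc(c,comp(mask(c,(70,80,60),(90,255,255)),(224,247)),.003,"mat")
rc(c,comp(mask(c,(5,150,120),(20,255,255)),(403,256)),.016,"handle")
g=mask(c,(0,0,120),(180,70,255)); m=comp(g,(406,225)); print(m.sum()); rc(c,m,.009,"blade")
w=comp(g,(326,215)); print(w.sum())
w2=(w|(comp(b,(344,200))))&(P[...,2]>.08)
rc(c,w2,.09,"deck")
# scene
bs=mask(s,(100,120,40),(130,255,255))|mask(s,(22,100,100),(35,255,255)); m=comp(bs,(385,205)); Ps=cloud(s)
rc(s,m&(Ps[...,2]>.147),.152,"cover scene")
rc(s,comp(mask(s,(5,150,120),(20,255,255)),(408,325)),.008,"handle scene")
for cc,uv in((c,(224,247)),(c,(403,256)),(c,(406,225)),(c,(344,200)),(c,(332,218)),(s,(265,225)),(s,(408,325)),(s,(432,305)),(s,(385,218)),(s,(360,238))):
    PP=cloud(cc); print(uv,np.median(PP[uv[1]-1:uv[1]+2,uv[0]-1:uv[0]+2].reshape(-1,3),0).round(4))
a=cv2.resize(s["pixels"][180:360,330:500],(755,800))[:600]; cv2.imwrite("pics/crop2.png",a)
for nm,uv in(("beaker",(402,160)),("wash",(411,188))): print(nm,rayz(c,[uv],0.0).round(3))
```

```text
cover top (0.6215, -0.0741, 0.1224, 0.0591, 4.63)
mat (0.493, 0.2537, 0.1669, 0.1184, 3.51)
handle (0.4488, -0.2469, 0.0981, 0.0259, -10.17)
236
blade (0.5418, -0.2638, 0.0814, 0.0243, -9.54)
1814
deck (0.6234, -0.0762, 0.1722, 0.1201, 4.83)
cover scene (0.6235, -0.0766, 0.1233, 0.0609, 5.16)
handle scene (0.4529, -0.2434, 0.1026, 0.0226, -9.89)
(224, 247) [0.489  0.2565 0.0025]
(403, 256) [ 0.4485 -0.2476  0.0165]
(406, 225) [ 0.5376 -0.2624  0.0096]
(344, 200) [ 0.5831 -0.0731  0.1524]
(332, 218) [ 0.5487 -0.0454  0.0908]
(265, 225) [0.5235 0.2439 0.004 ]
(408, 325) [ 0.4483 -0.2456  0.0149]
(432, 305) [ 0.5341 -0.2664  0.0106]
(385, 218) [ 0.6014 -0.0828  0.1519]
(360, 238) [ 0.56   -0.0403  0.0891]
beaker [[ 0.732 -0.264  0.   ]]
wash [[ 0.648 -0.285  0.   ]]
```

View pics/crop2.png

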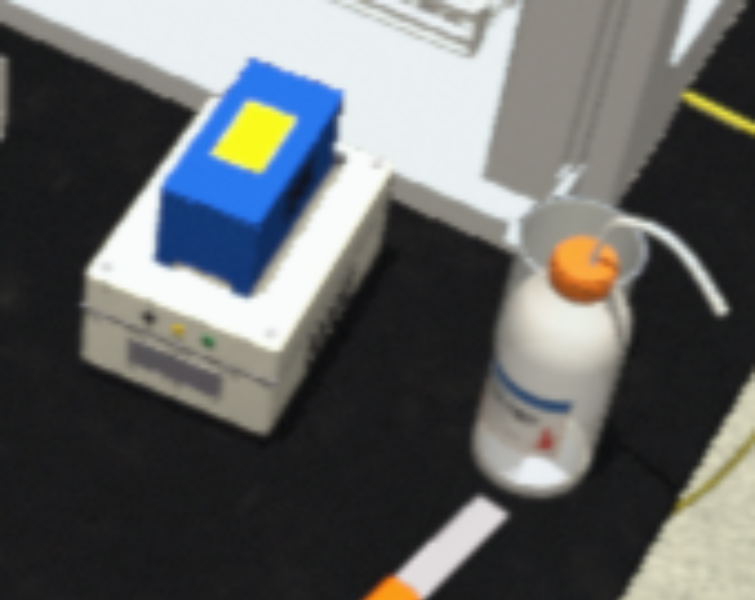

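```bash
cat >> h.py <<'E'
def down(yaw,tilt=0):
    "tool x down, tool z along yaw direction; tilt>0: tool points forward (bar tip up)"
    b=np.array([np.cos(np.radians(yaw)),np.sin(np.radians(yaw)),0]); x=np.array([0,0,-1.]); y=np.cross(b,x)
    M=np.stack([x,y,b],1)
    return R.from_rotvec(-y_sign(y)*np.radians(tilt)).as_matrix()@M
def y_sign(y): return y
def plan(pos,M,n=1,s=None):
    s=s or r.get_state(); R0=R.from_euler("xyz",s["eef_rot"],degrees=True).as_matrix()
    d=R0.T@(np.array(pos)-s["tcp_pos"]); rv=R.from_matrix(R0.T@M).as_rotvec(degrees=True)
    print("t%.2f"%s["time_s"],"tcp",s["tcp_pos"].round(4),"txyz",d.round(4),"axyz",rv.round(2),"|d|",np.linalg.norm(d).round(3),"|a|",np.linalg.norm(rv).round(1),"j",s["joints"].round(1),"F",s["contact_force"].round(1),"w",s["gripper_width"].round(4))
    return d,rv
E
python3 - <<'E'
from h import *
s=r.get_state(); print(R.from_euler("xyz",s["eef_rot"],degrees=True).as_matrix().round(3))
plan([.45,-.245,.12],down(-9.9))
plan([.32,.20,.25],down(-9.9))
E
```

```text
[[-0.    -0.285 -0.959]
 [-0.001 -0.959  0.285]
 [-1.     0.001 -0.   ]]Traceback (most recent call last):
  File "<stdin>", line 3, in <module>
  File "h.py", line 38, in plan
    print("t%.2f"%s["time_s"],"tcp",s["tcp_pos"].round(4),"txyz",d.round(4),"axyz",rv.round(2),"|d|",np.linalg.norm(d).round(3),"|a|",np.linalg.norm(rv).round(1),"j",s["joints"].round(1),"F",s["contact_force"].round(1),"w",s["gripper_width"].round(4))
                                                                                                                                                                                                                               ^^^^^^^^^^^^^^^^^^^^^^^^
AttributeError: 'float' object has no attribute 'round'
```

```bash
sed -i 's/s\["gripper_width"\].round(4)/round(float(s["gripper_width"]),4)/' h.py
cat >> h.py <<'E'
def way(ps,yaws,ztilt=None):
    "print for waypoint list: incremental calls (tool shift & turn in frame of previous waypoint)"
    s=r.get_state(); M=R.from_euler("xyz",s["eef_rot"],degrees=True).as_matrix(); p=s["tcp_pos"]
    for q,yw in zip(ps,yaws):
        N=down(yw); print((M.T@(np.array(q)-p)).round(3), R.from_matrix(M.T@N).as_rotvec(degrees=True).round(1)); p=np.array(q); M=N
E
python3 - <<'E'
from h import *
way([(.28,.51,.25),(.36,.38,.25),(.42,.20,.25),(.44,.0,.25),(.44,-.17,.22)],[130,95,60,25,-9.9])
E
```

```text
[-0.024  0.106 -0.123] [33.4 -0.  -0.1]
[ 0.     0.022 -0.151] [35.  0.  0.]
[ 0.    -0.044 -0.185] [35.  0.  0.]
[ 0.    -0.117 -0.163] [35.  0.  0.]
[ 0.03  -0.154 -0.072] [34.9  0.   0. ]
```

```bash
python3 -m creep '[{"tx":-0.005,"ty":0.02,"tz":-0.025,"ax":7},{"tx":-0.01,"ty":0.04,"tz":-0.05,"ax":14},{"tx":-0.015,"ty":0.06,"tz":-0.075,"ax":21},{"tx":-0.02,"ty":0.085,"tz":-0.1,"ax":28},{"tx":-0.025,"ty":0.106,"tz":-0.123,"ax":34}]'
python3 - <<'E'
from h import *
s=r.get_state();print(s["joints"].round(1),s["tcp_pos"].round(3),s["contact_force"].round(1))
way([(.36,.38,.25),(.42,.20,.25),(.44,.0,.25),(.44,-.17,.22)],[95,60,25,-9.9])
E
```

```text
[ 90.   20.6   0.6  -0.  -70.1 -16.5] [0.192 0.647 0.226] [-0.7  0.4 -0.4]
[-0.024  0.208 -0.237] [68.4 -0.1 -0.1]
[ 0.    -0.044 -0.185] [35.  0.  0.]
[ 0.    -0.117 -0.163] [35.  0.  0.]
[ 0.03  -0.154 -0.072] [34.9  0.   0. ]invalid input
```

```bash
python3 -m creep '[{"ax":7,"ay":0,"az":0,"tx":-0.005,"ty":0.02,"tz":-0.025,"fingers":0.087},{"ax":14,"ay":0,"az":0,"tx":-0.01,"ty":0.04,"tz":-0.05,"fingers":0.087},{"ax":21,"ay":0,"az":0,"tx":-0.015,"ty":0.06,"tz":-0.075,"fingers":0.087},{"ax":28,"ay":0,"az":0,"tx":-0.02,"ty":0.085,"tz":-0.1,"fingers":0.087},{"ax":34,"ay":0,"az":0,"tx":-0.025,"ty":0.106,"tz":-0.123,"fingers":0.087}]'
python3 - <<'E'
from h import *
s=r.get_state();print(s["joints"].round(1),s["tcp_pos"].round(3),s["contact_force"].round(1))
way([(.36,.38,.25),(.42,.20,.25),(.44,.0,.25),(.44,-.17,.22)],[95,60,25,-9.9])
E
```

```text
time_s: 0.65
tcp_pos: [0.2804, 0.5087, 0.2515]
eef_rot: [117.8, 90.0, -113.0]
contact_force: [0.1, 0.7, 0.4]
gripper_width: 0.0868
[ 80.4  10.9  -9.3  -0.  -69.8 -41.2] [0.28  0.509 0.251] [0.1 0.7 0.4]
[ 0.002  0.02  -0.15 ] [34.2 -0.  -0. ]
[ 0.    -0.044 -0.185] [35.  0.  0.]
[ 0.    -0.117 -0.163] [35.  0.  0.]
[ 0.03  -0.154 -0.072] [34.9  0.   0. ]
```

All seven keys are needed per row.

```bash
python3 -m creep '[{"ax":7,"ay":0,"az":0,"tx":0,"ty":0.004,"tz":-0.03,"fingers":0.087},{"ax":14,"ay":0,"az":0,"tx":0,"ty":0.008,"tz":-0.06,"fingers":0.087},{"ax":21,"ay":0,"az":0,"tx":0,"ty":0.012,"tz":-0.09,"fingers":0.087},{"ax":28,"ay":0,"az":0,"tx":0,"ty":0.016,"tz":-0.12,"fingers":0.087},{"ax":34.5,"ay":0,"az":0,"tx":0,"ty":0.02,"tz":-0.15,"fingers":0.087}]'
python3 -m creep '[{"ax":7,"ay":0,"az":0,"tx":0,"ty":-0.009,"tz":-0.037,"fingers":0.087},{"ax":14,"ay":0,"az":0,"tx":0,"ty":-0.018,"tz":-0.074,"fingers":0.087},{"ax":21,"ay":0,"az":0,"tx":0,"ty":-0.027,"tz":-0.111,"fingers":0.087},{"ax":28,"ay":0,"az":0,"tx":0,"ty":-0.036,"tz":-0.148,"fingers":0.087},{"ax":35,"ay":0,"az":0,"tx":0,"ty":-0.044,"tz":-0.185,"fingers":0.087}]'
python3 - <<'E'
from h import *
s=r.get_state();print(s["joints"].round(1),s["tcp_pos"].round(3),s["contact_force"].round(1))
way([(.44,.0,.25),(.44,-.17,.22)],[25,-9.9])
E
```

```text
time_s: 1.15
tcp_pos: [0.3602, 0.3806, 0.2514]
eef_rot: [122.8, 90.0, -142.5]
contact_force: [0.7, -0.3, 0.5]
gripper_width: 0.087
time_s: 1.65
tcp_pos: [0.4197, 0.1998, 0.2515]
eef_rot: [42.9, 90.0, 102.6]
contact_force: [0.3, -0.3, 0.2]
gripper_width: 0.0871
[ 49.8  -0.7 -22.3  -0.  -68.4 -80.1] [0.42  0.2   0.252] [ 0.3 -0.3  0.2]
[ 0.002 -0.118 -0.162] [34.7  0.  -0. ]
[ 0.03  -0.154 -0.072] [34.9  0.   0. ]
```

```bash
python3 -m creep '[{"ax":7,"ay":0,"az":0,"tx":0,"ty":-0.024,"tz":-0.032,"fingers":0.087},{"ax":14,"ay":0,"az":0,"tx":0,"ty":-0.048,"tz":-0.064,"fingers":0.087},{"ax":21,"ay":0,"az":0,"tx":0,"ty":-0.072,"tz":-0.096,"fingers":0.087},{"ax":28,"ay":0,"az":0,"tx":0,"ty":-0.096,"tz":-0.13,"fingers":0.087},{"ax":35,"ay":0,"az":0,"tx":0,"ty":-0.118,"tz":-0.162,"fingers":0.087}]'
python3 - <<'E'
from h import *
way([(.44,-.20,.20)],[-9.9])
E
```

```text
time_s: 2.15
tcp_pos: [0.4403, 0.0003, 0.2516]
eef_rot: [8.2, 90.0, 32.9]
contact_force: [0.9, 1.1, -0.1]
gripper_width: 0.0871
[ 0.052 -0.182 -0.084] [34.6  0.  -0. ]
```

```bash
python3 -m creep '[{"ax":7,"ay":0,"az":0,"tx":0.01,"ty":-0.036,"tz":-0.017,"fingers":0.087},{"ax":14,"ay":0,"az":0,"tx":0.02,"ty":-0.072,"tz":-0.034,"fingers":0.087},{"ax":21,"ay":0,"az":0,"tx":0.03,"ty":-0.108,"tz":-0.05,"fingers":0.087},{"ax":28,"ay":0,"az":0,"tx":0.04,"ty":-0.145,"tz":-0.067,"fingers":0.087},{"ax":34.5,"ay":0,"az":0,"tx":0.052,"ty":-0.182,"tz":-0.084,"fingers":0.087}]'
cat >> h.py <<'E'
def snap(n,name):
    s=r.get_state(); c=dict(viewer.capture(n)); cv2.imwrite(f"pics/{name}.png",c["pixels"]); return c,s
E
python3 - <<'E'
from h import *
c,s=snap("wrist","w1"); print(s["joints"].round(1),s["tcp_pos"])
E
```

```text
time_s: 2.65
tcp_pos: [0.4411, -0.2001, 0.1995]
eef_rot: [5.6, 90.0, -4.2]
contact_force: [1.8, 1.3, -0.7]
gripper_width: 0.087
[ -1.1   3.6 -25.    0.  -61.4 -98.7] [ 0.44109933 -0.20010275  0.19945501]
```

View pics/w1.png

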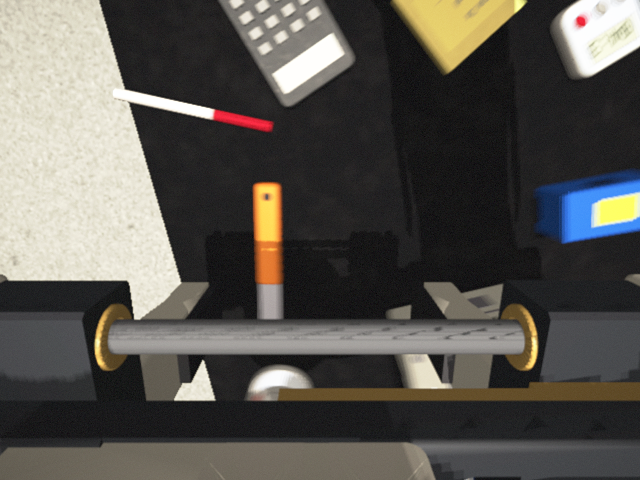

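The bar's handle is at about (268,185–285), parallel to the tool's z; the blade continues below. I'll measure it from this second view.

Run:
```python
from h import *
c,s=snap("wrist","w2")
m=mask(c,(5,150,60),(22,255,255)); nn,l,st,ce=cv2.connectedComponentsWithStats(m); 
i=max(range(1,nn),key=lambda i: st[i,4] if (abs(ce[i]-[268,230])<30).all() else 0)
k=max(cv2.findContours((l==i).astype(np.uint8),0,cv2.CHAIN_APPROX_NONE)[0],key=len)[:,0]; print(st[i])
print(rect(rayz(c,k,.016,s)[:,:2])); P=cloud(c,s); print(np.median(P[l==i][:,2]))
# drop the plan
h=np.array([.4505,-.2455]); plan([*h,.10],down(-9.9)); plan([*h,.004],down(-9.9))
```

```text
[ 261  184   28  103 1665]
(0.4502, -0.2433, 0.0987, 0.0236, -10.22)
0.015369735058398282
t2.75 tcp [ 0.4397 -0.2018  0.1975] txyz [ 0.0975 -0.0411  0.0186] axyz [-0.12 -0.21  0.03] |d| 0.107 |a| 0.2 j [ -1.3   3.8 -25.1  -0.  -61.4 -98.7] F [ 0.1 -0.5 -1.2] w 0.087
t2.75 tcp [ 0.4397 -0.2018  0.1975] txyz [ 0.1935 -0.0411  0.019 ] axyz [-0.12 -0.21  0.03] |d| 0.199 |a| 0.2 j [ -1.3   3.8 -25.1  -0.  -61.4 -98.7] F [ 0.1 -0.5 -1.2] w 0.087
```

Run:
```python
from h import *
D=[((20.587,.635),(.1922,.6466,.2257),89.96),((10.9,-9.3),(.2804,.5087,.2515),80.4),((-.7,-22.3),(.4197,.1998,.2515),49.8),((3.6,-25.),(.4411,-.2001,.1995),-1.1),((3.8,-25.1),(.4397,-.2018,.1975),-1.3)]
A=[];b=[]
for (j2,j3),(x,y,z),j1 in D:
    f=np.radians(j2-j3);q=np.radians(j2);t=np.radians(j1)
    rr=x*np.cos(t)+y*np.sin(t); print("r",rr,"lat",x*np.sin(t)-y*np.cos(t))
    A+=[[np.sin(q),np.cos(f),np.sin(f),0,1],[np.cos(q),-np.sin(f),np.cos(f),1,0]]; b+=[rr,z]
A=np.array(A);b=np.array(b)
for cols in ([0,1,2,3],[0,1,3],[0,1,2,3,4],[0,1,3,4]):
    sol,res,_,_=np.linalg.lstsq(A[:,cols],b,rcond=None); print(cols,sol.round(4),np.abs(A[:,cols]@sol-b).max())
```

```text
r 0.6467340233295011 lat 0.19174854124096027
r 0.548338140636961 lat 0.1916380273400884
r 0.4235050380589436 lat 0.191602747210714
r 0.44486011884103516 lat 0.19159513215303792
r 0.44416512923417767 lat 0.19177243798936855
[0, 1, 2, 3] [ 0.6005  0.4646 -0.0033 -0.1746] 0.0008251516029773032
[0, 1, 3] [ 0.6014  0.463  -0.1792] 0.0010384294552528428
[0, 1, 2, 3, 4] [ 0.6001  0.4623 -0.0047 -0.1739  0.0027] 0.0008144947878236941
[0, 1, 3, 4] [ 0.6015  0.462  -0.1796  0.0009] 0.0010791528700903052
```

Run:
```python
from h import *
plan([.462,-.2465,.08],down(-10,-15)); plan([.462,-.2465,.006],down(-10,-15))
```

```text
t2.75 tcp [ 0.4397 -0.2018  0.1975] txyz [ 0.1174 -0.0401  0.0302] axyz [-0.03 14.79  0.03] |d| 0.128 |a| 14.8 j [ -1.3   3.8 -25.1  -0.  -61.4 -98.7] F [ 0.1 -0.5 -1.2] w 0.087
t2.75 tcp [ 0.4397 -0.2018  0.1975] txyz [ 0.1914 -0.0401  0.0305] axyz [-0.03 14.79  0.03] |d| 0.198 |a| 14.8 j [ -1.3   3.8 -25.1  -0.  -61.4 -98.7] F [ 0.1 -0.5 -1.2] w 0.087
```

```bash
python3 -m creep '[{"ax":0,"ay":5,"az":0,"tx":0.035,"ty":-0.015,"tz":0.01,"fingers":0.06},{"ax":0,"ay":10,"az":0,"tx":0.07,"ty":-0.03,"tz":0.02,"fingers":0.06},{"ax":0,"ay":15,"az":0,"tx":0.1,"ty":-0.04,"tz":0.03,"fingers":0.06},{"ax":0,"ay":15,"az":0,"tx":0.117,"ty":-0.04,"tz":0.03,"fingers":0.06},{"ax":0,"ay":15,"az":0,"tx":0.117,"ty":-0.04,"tz":0.03,"fingers":0.06}]'
python3 - <<'E'
from h import *
plan([.462,-.2465,.006],down(-10,-15))
c,s=snap("wrist","w3");
E
```

```text
time_s: 3.25
tcp_pos: [0.4626, -0.2423, 0.0788]
eef_rot: [179.9, 74.6, 170.4]
contact_force: [0.4, -0.1, -0.2]
gripper_width: 0.0607
t3.25 tcp [ 0.4626 -0.2423  0.0788] txyz [ 0.0701 -0.0043  0.0195] axyz [ 0.42 -0.44  0.1 ] |d| 0.073 |a| 0.6 j [ -6.7  23.6 -17.5  -0.9 -64.3 -92.4] F [ 0.4 -0.1 -0.2] w 0.0607
```

View pics/w3.png

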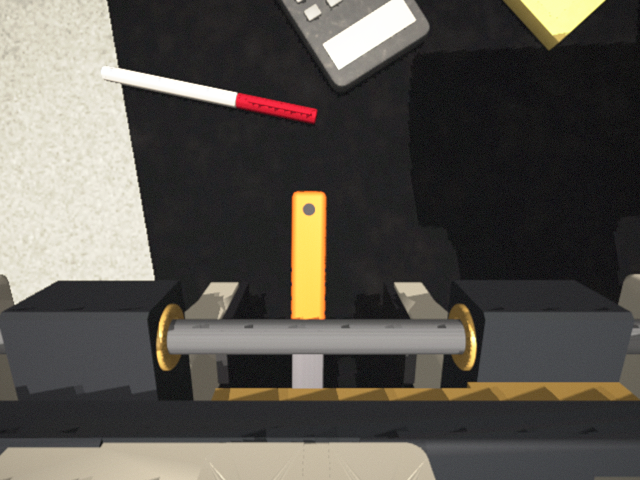

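The handle (column 309) lies between the fingers (mid column ~315). Descending and gripping.

```bash
python3 -m creep '[{"ax":0,"ay":0,"az":0,"tx":0.03,"ty":-0.003,"tz":0.008,"fingers":0.06},{"ax":0,"ay":0,"az":0,"tx":0.055,"ty":-0.004,"tz":0.015,"fingers":0.06},{"ax":0,"ay":0,"az":0,"tx":0.07,"ty":-0.004,"tz":0.0195,"fingers":0.06},{"ax":0,"ay":0,"az":0,"tx":0.07,"ty":-0.004,"tz":0.0195,"fingers":0.06},{"ax":0,"ay":0,"az":0,"tx":0.07,"ty":-0.004,"tz":0.0195,"fingers":0.06}]'
python3 -m creep '[{"ax":0,"ay":0,"az":0,"tx":0,"ty":0,"tz":0,"fingers":0.015},{"ax":0,"ay":0,"az":0,"tx":0,"ty":0,"tz":0,"fingers":0.015},{"ax":0,"ay":0,"az":0,"tx":0,"ty":0,"tz":0,"fingers":0.015},{"ax":0,"ay":0,"az":0,"tx":0,"ty":0,"tz":0,"fingers":0.015},{"ax":0,"ay":0,"az":0,"tx":0,"ty":0,"tz":0,"fingers":0.015}]' 50
python3 -m creep '[{"ax":0,"ay":0,"az":0,"tx":0,"ty":0,"tz":0,"fingers":0.015},{"ax":0,"ay":0,"az":0,"tx":-0.03,"ty":0,"tz":-0.008,"fingers":0.015},{"ax":0,"ay":0,"az":0,"tx":-0.07,"ty":0,"tz":-0.018,"fingers":0.015},{"ax":0,"ay":0,"az":0,"tx":-0.11,"ty":0,"tz":-0.03,"fingers":0.015},{"ax":0,"ay":0,"az":0,"tx":-0.15,"ty":0,"tz":-0.04,"fingers":0.015}]'
python3 - <<'E'
from h import *
for n in("scene","top"):
    c,s=snap(n,"g_"+n); np.savez(f"g_{n}.npz",**c); print(s["tcp_pos"].round(4),s["eef_rot"].round(1))
E
```

```text
time_s: 3.8
tcp_pos: [0.4653, -0.2468, 0.0121]
eef_rot: [-179.9, 75.2, 170.6]
contact_force: [-0.5, -0.7, 0.0]
gripper_width: 0.06
time_s: 4.3
tcp_pos: [0.4644, -0.2469, 0.01]
eef_rot: [-180.0, 75.0, 170.5]
contact_force: [0.2, 0.4, -0.7]
gripper_width: 0.0255
time_s: 4.8
tcp_pos: [0.464, -0.2468, 0.1665]
eef_rot: [180.0, 75.0, 170.4]
contact_force: [1.2, -0.2, -0.6]
gripper_width: 0.021
[ 0.464  -0.2468  0.1665] [180.   75.  170.4]
[ 0.4672 -0.2484  0.1736] [-179.5   75.5  171. ]
```

View pics/g_scene.png

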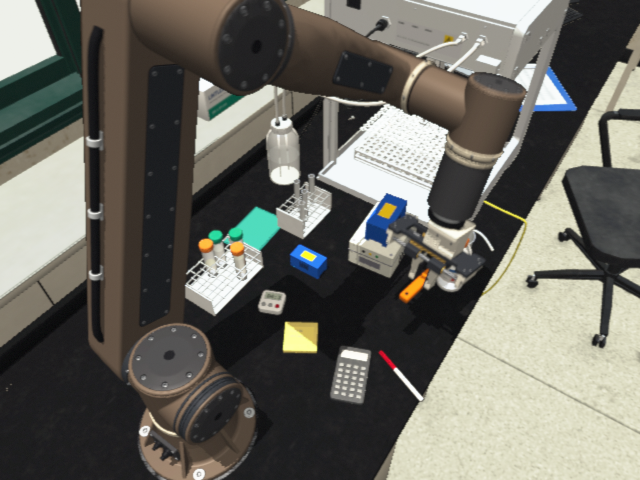

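View pics/g_top.png

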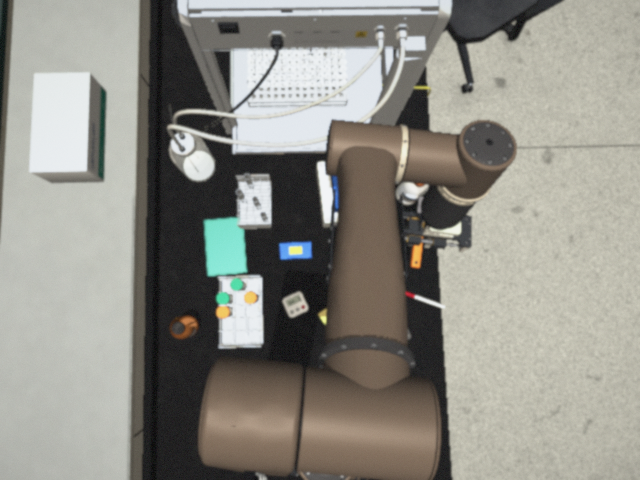

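The grip was shallow: TCP at z≈10 mm leaves only 6 mm overlap on the handle. I'll set it back and regrip 6 mm deeper.

```bash
python3 -m creep '[{"ax":0,"ay":0,"az":0,"tx":0.05,"ty":0,"tz":0.013,"fingers":0.015},{"ax":0,"ay":0,"az":0,"tx":0.1,"ty":0,"tz":0.027,"fingers":0.015},{"ax":0,"ay":0,"az":0,"tx":0.135,"ty":0,"tz":0.036,"fingers":0.015},{"ax":0,"ay":0,"az":0,"tx":0.15,"ty":0,"tz":0.04,"fingers":0.015},{"ax":0,"ay":0,"az":0,"tx":0.15,"ty":0,"tz":0.04,"fingers":0.015}]'
python3 -m creep '[{"ax":0,"ay":0,"az":0,"tx":0,"ty":0,"tz":0,"fingers":0.015},{"ax":0,"ay":0,"az":0,"tx":0,"ty":0,"tz":0,"fingers":0.04},{"ax":0,"ay":0,"az":0,"tx":0,"ty":0,"tz":0,"fingers":0.04},{"ax":0,"ay":0,"az":0,"tx":0.003,"ty":0,"tz":0.001,"fingers":0.04},{"ax":0,"ay":0,"az":0,"tx":0.006,"ty":0,"tz":0.0015,"fingers":0.04}]'
python3 -m creep '[{"ax":0,"ay":0,"az":0,"tx":0,"ty":0,"tz":0,"fingers":0.04},{"ax":0,"ay":0,"az":0,"tx":0,"ty":0,"tz":0,"fingers":0.04}]'
```

```text
time_s: 5.4
tcp_pos: [0.4629, -0.2465, 0.0081]
eef_rot: [-180.0, 74.8, 170.5]
contact_force: [0.9, -0.6, -0.8]
gripper_width: 0.0211
time_s: 5.9
tcp_pos: [0.4644, -0.247, 0.0037]
eef_rot: [180.0, 75.0, 170.4]
contact_force: [-0.7, 0.2, -0.6]
gripper_width: 0.0394
time_s: 6.1
tcp_pos: [0.4641, -0.2469, 0.0036]
eef_rot: [-180.0, 75.0, 170.5]
contact_force: [-0.1, -0.5, -0.6]
gripper_width: 0.0399
```

```bash
python3 -m creep '[{"ax":0,"ay":0,"az":0,"tx":0,"ty":0,"tz":0,"fingers":0.01},{"ax":0,"ay":0,"az":0,"tx":0,"ty":0,"tz":0,"fingers":0.01},{"ax":0,"ay":0,"az":0,"tx":0,"ty":0,"tz":0,"fingers":0.01},{"ax":0,"ay":0,"az":0,"tx":0,"ty":0,"tz":0,"fingers":0.01},{"ax":0,"ay":0,"az":0,"tx":0,"ty":0,"tz":0,"fingers":0.01}]' 60
python3 -m creep '[{"ax":0,"ay":0,"az":0,"tx":-0.03,"ty":0,"tz":-0.012,"fingers":0.01},{"ax":0,"ay":0,"az":0,"tx":-0.07,"ty":0,"tz":-0.04,"fingers":0.01},{"ax":0,"ay":0,"az":0,"tx":-0.11,"ty":0,"tz":-0.07,"fingers":0.01},{"ax":0,"ay":0,"az":0,"tx":-0.13,"ty":0,"tz":-0.08,"fingers":0.01},{"ax":0,"ay":0,"az":0,"tx":-0.13,"ty":0,"tz":-0.08,"fingers":0.01}]'
python3 - <<'E'
from h import *
yaw=4.9; M0=np.array([.623,-.0765,0]); b=np.array([np.cos(np.radians(yaw)),np.sin(np.radians(yaw)),0])
# grasp geometry: bar origin in world at grip -> in tool frame
T=np.array([.4641,-.2469,.0036]); hc=np.array([.4503,-.2445,0]); bb=np.array([np.cos(np.radians(-10)),np.sin(np.radians(-10)),0])
tip=hc+130*.001*bb+[0,0,.008]; Rg=down(-9.6,-15)
tt=Rg.T@(tip-T); print("tip in tool",tt)
for tx,tz in((-.085,.105),(-.072,.0940),(-.046,.0940)):
    N=down(yaw,-15); tw=M0+tx*b+[0,0,tz]; p=tw-N@tt; print(tx,p.round(4)); plan(p,N)
E
```

```text
time_s: 6.6
tcp_pos: [0.4642, -0.2469, 0.0038]
eef_rot: [-180.0, 75.0, 170.5]
contact_force: [0.3, -0.2, 0.7]
gripper_width: 0.0213
time_s: 7.1
tcp_pos: [0.4224, -0.2401, 0.1537]
eef_rot: [-179.9, 75.4, 170.5]
contact_force: [1.4, 0.3, -0.8]
gripper_width: 0.0214
tip in tool [-0.03427045 -0.00084258  0.11089878]
-0.085 [ 0.4227 -0.0928  0.1006]
t7.10 tcp [ 0.4224 -0.2401  0.1537] txyz [ 0.0574  0.1453 -0.01  ] axyz [-13.95   0.39  -3.67] |d| 0.157 |a| 14.4 j [ -6.9  15.3 -18.4  -0.7 -70.8 -92.3] F [ 1.4  0.3 -0.8] w 0.0214
-0.072 [ 0.4356 -0.0917  0.0896]
t7.10 tcp [ 0.4224 -0.2401  0.1537] txyz [0.0648 0.1485 0.005 ] axyz [-13.95   0.39  -3.67] |d| 0.162 |a| 14.4 j [ -6.9  15.3 -18.4  -0.7 -70.8 -92.3] F [ 1.4  0.3 -0.8] w 0.0214
-0.046 [ 0.4615 -0.0895  0.0896]
t7.10 tcp [ 0.4224 -0.2401  0.1537] txyz [0.0585 0.155  0.0293] axyz [-13.95   0.39  -3.67] |d| 0.168 |a| 14.4 j [ -6.9  15.3 -18.4  -0.7 -70.8 -92.3] F [ 1.4  0.3 -0.8] w 0.0214
```

```bash
python3 -m creep '[{"ax":-3.5,"ay":0.1,"az":-0.9,"tx":0.01,"ty":0.04,"tz":-0.003,"fingers":0.01},{"ax":-7,"ay":0.2,"az":-1.8,"tx":0.022,"ty":0.08,"tz":-0.006,"fingers":0.01},{"ax":-10.5,"ay":0.3,"az":-2.8,"tx":0.035,"ty":0.12,"tz":-0.01,"fingers":0.01},{"ax":-14,"ay":0.4,"az":-3.7,"tx":0.048,"ty":0.145,"tz":-0.0125,"fingers":0.01},{"ax":-14,"ay":0.4,"az":-3.7,"tx":0.048,"ty":0.145,"tz":-0.0125,"fingers":0.01}]'
python3 -m creep '[{"ax":0,"ay":0,"az":0,"tx":0,"ty":0,"tz":0,"fingers":0.01},{"ax":0,"ay":0,"az":0,"tx":0,"ty":0,"tz":0,"fingers":0.01}]'
python3 - <<'E'
from h import *
for n in("scene","top","wrist"):
    c,s=snap(n,"p_"+n); np.savez(f"p_{n}.npz",**c,**{"s_"+k:v for k,v in s.items()})
print(s["tcp_pos"].round(4),s["joints"].round(1))
c=dict(np.load("p_scene.npz")); cv2.imwrite("pics/p_sc.png",cv2.resize(c["pixels"][160:320,310:500],(760,640))[:600])
E
```

```text
time_s: 7.6
tcp_pos: [0.4198, -0.0901, 0.1048]
eef_rot: [179.5, 74.4, -175.2]
contact_force: [-0.4, -0.2, -1.0]
gripper_width: 0.0213
time_s: 7.8
tcp_pos: [0.4211, -0.093, 0.1066]
eef_rot: [179.7, 74.6, -175.4]
contact_force: [-0.1, 0.1, -1.7]
gripper_width: 0.0213
[ 0.4212 -0.0933  0.1068] [ 12.   14.2 -26.9  -2.2 -64.1 -95.9]
```

View pics/p_sc.png

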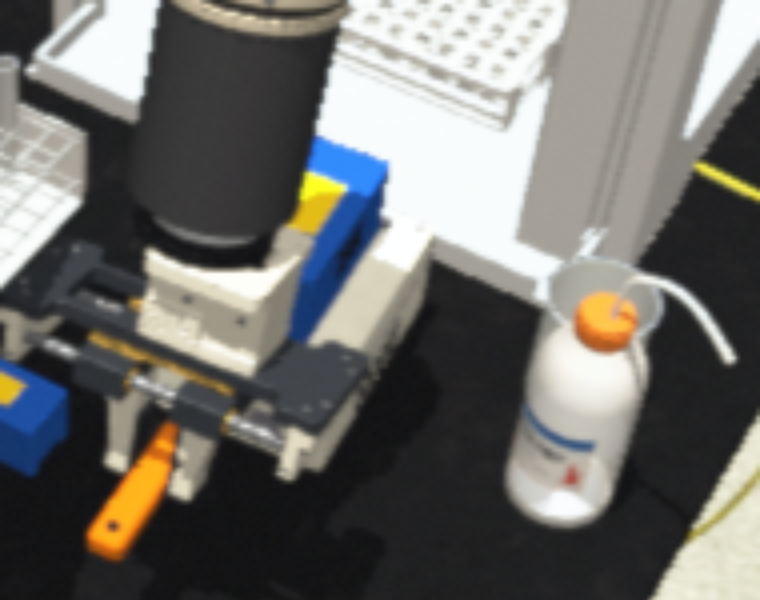

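View pics/p_wrist.png

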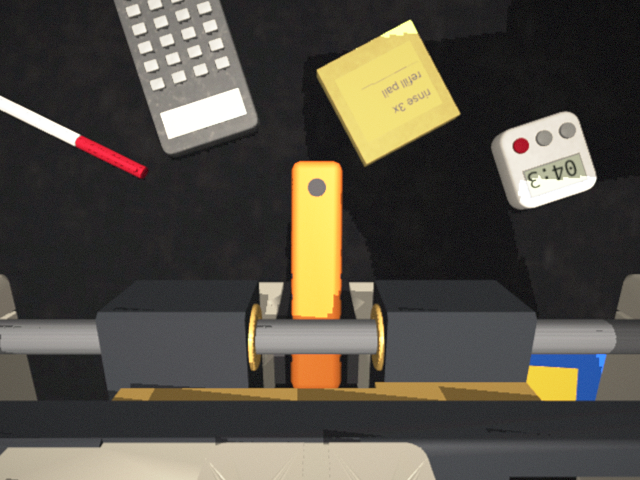

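View pics/p_top.png

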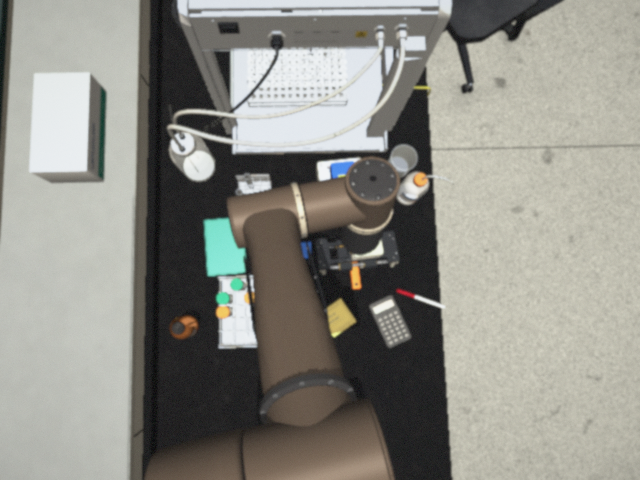

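The blade itself is hidden by the gripper; the handle is visible in the wrist view at (317,165–385). I'll derive the blade tip from the handle's top face (depth) and edges.

```bash
cat >> h.py <<'E'
def barpose(c,s):
    "from wrist view: handle top face -> bar axis, end, tip in world"
    m=mask(c,(5,150,60),(24,255,255)); m[310:]=0; m[:, :250]=0; m[:,400:]=0
    nn,l,st,ce=cv2.connectedComponentsWithStats(m); i=1+np.argmax(st[1:,4]); mm=cv2.erode((l==i).astype(np.uint8),np.ones((5,5)))
    Pw=cloud(c,s); Rt=R.from_euler("xyz",s["eef_rot"],degrees=True).as_matrix()
    Q=(Pw[mm>0]-s["tcp_pos"])@Rt   # tool frame
    A=np.c_[Q[:,2],Q[:,1],np.ones(len(Q))]; k=np.ones(len(Q),bool)
    for _ in range(4):
        co=np.linalg.lstsq(A[k],Q[k,0],rcond=None)[0]; e=Q[:,0]-A@co; k=abs(e)<.003
    # rays onto that plane: contour
    T=np.array(c["T_tool_cam"]); kk=max(cv2.findContours((l==i).astype(np.uint8),0,cv2.CHAIN_APPROX_NONE)[0],key=len)[:,0].astype(float)
    d=np.stack([(kk[:,0]-c["cx"])/c["fx"],(kk[:,1]-c["cy"])/c["fy"],np.ones(len(kk))],-1)@T[:3,:3].T; o=T[:3,3]
    # x = a z + b y + c
    t=(co[0]*o[2]+co[1]*o[1]+co[2]-o[0])/(d[:,0]-co[0]*d[:,2]-co[1]*d[:,1]); C=o+d*t[:,None]
    zend=np.percentile(C[:,2],3); 
    zs=np.linspace(C[:,2].min()+.012,C[:,2].max()-.012,8); mid=[]
    for z in zs:
        g=C[abs(C[:,2]-z)<.004]; mid.append([(z),(g[:,1].max()+g[:,1].min())/2,g[:,1].max()-g[:,1].min()])
    mid=np.array(mid); py=np.polyfit(mid[:,0],mid[:,1],1)
    ax=np.array([co[0],py[0],1]); ax/=np.linalg.norm(ax)
    end=np.array([co[0]*zend+co[1]*np.polyval(py,zend)+co[2],np.polyval(py,zend),zend])
    nrm=np.array([1,0,-co[0]]); nrm/=np.linalg.norm(nrm)
    tip=end+.18*ax+.008*nrm
    print("slope deg",np.degrees(np.arctan(co[0])).round(2),"yaw err",np.degrees(py[0]).round(2),"width",mid[:,2].mean().round(4),"tip tool",tip.round(4))
    tw=Rt@tip+s["tcp_pos"]; aw=Rt@ax
    print("tip world",tw.round(4),"bar pitch",np.degrees(np.arcsin(aw[2])).round(2),"bar yaw",np.degrees(np.arctan2(aw[1],aw[0])).round(2))
    return tip,tw
E
python3 - <<'E'
from h import *
d=dict(np.load("p_wrist.npz")); s={k[2:]:d[k] for k in d if k.startswith("s_")}; tip,tw=barpose(d,s)
yaw=4.9;M0=np.array([.623,-.0765,0]);a=np.radians(yaw);Rz=np.array([[np.cos(a),-np.sin(a),0],[np.sin(a),np.cos(a),0],[0,0,1]])
print("tip in module",(Rz.T@(tw-M0)).round(4))
E
```

```text
slope deg -15.16 yaw err -0.43 width 0.0217 tip tool [-0.0341  0.0003  0.1125]
tip world [ 0.5382 -0.0831  0.1099] bar pitch -0.23 bar yaw 4.43
tip in module [-0.085   0.0007  0.1099]
```

```bash
python3 -m creep '[{"ax":0,"ay":0,"az":0,"tx":0.006,"ty":0,"tz":0.009,"fingers":0.01},{"ax":0,"ay":0,"az":0,"tx":0.0115,"ty":0,"tz":0.0185,"fingers":0.01},{"ax":0,"ay":0,"az":0,"tx":0.0115,"ty":0,"tz":0.0185,"fingers":0.01},{"ax":0,"ay":0,"az":0,"tx":0.0115,"ty":0,"tz":0.0185,"fingers":0.01},{"ax":0,"ay":0,"az":0,"tx":0.0115,"ty":0,"tz":0.0185,"fingers":0.01}]'
cat >> h.py <<'E'
yawm=4.9;M0=np.array([.623,-.0765,0]);_a=np.radians(yawm);Rz=np.array([[np.cos(_a),-np.sin(_a),0],[np.sin(_a),np.cos(_a),0],[0,0,1]])
def bar():
    s=r.get_state(); c=dict(viewer.capture("wrist")); tip,tw=barpose(c,s); print("tip in module",(Rz.T@(tw-M0)).round(4),"F",s["contact_force"].round(1),"M",s["moment"].round(2)); return c,s
E
python3 - <<'E'
from h import *
bar()
s=r.get_state(); c,_=snap("scene","q_sc"); cv2.imwrite("pics/q_sc.png",cv2.resize(c["pixels"][190:290,330:460],(780,600)))
E
```

```text
time_s: 8.45
tcp_pos: [0.4357, -0.0914, 0.0908]
eef_rot: [179.6, 74.6, -175.4]
contact_force: [0.3, 0.0, -0.6]
gripper_width: 0.0212
slope deg -15.67 yaw err -0.43 width 0.0216 tip tool [-0.0356  0.0003  0.1121]
tip world [ 0.5528 -0.081   0.0952] bar pitch 0.25 bar yaw 4.51
tip in module [-0.0703  0.0015  0.0952] F [ 0.3  0.  -0.6] M [ 0.08 -1.08  0.04]
```

View pics/q_sc.png

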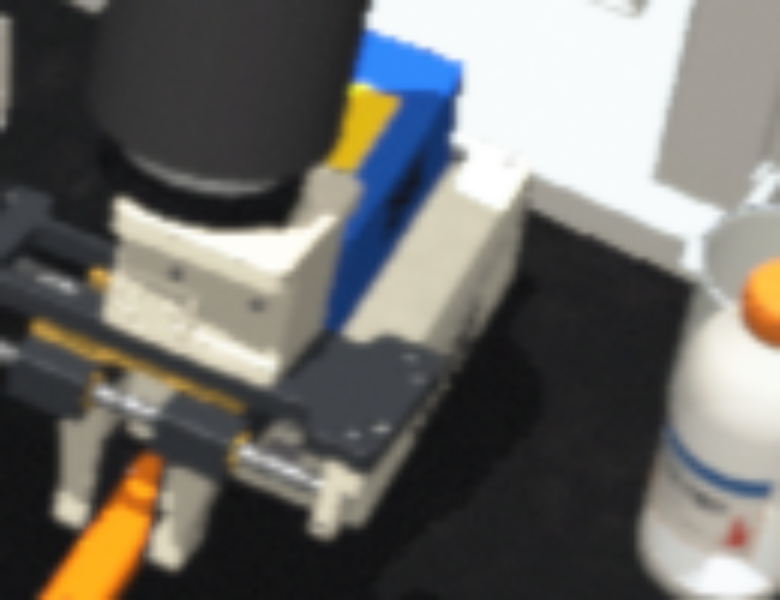

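```bash
python3 -m creep '[{"ax":0,"ay":0,"az":0,"tx":0.0012,"ty":0,"tz":0.0003,"fingers":0.01},{"ax":0,"ay":0,"az":0,"tx":-0.0008,"ty":0,"tz":0.0075,"fingers":0.01},{"ax":0,"ay":0,"az":0,"tx":-0.0023,"ty":0,"tz":0.013,"fingers":0.01},{"ax":0,"ay":0,"az":0,"tx":-0.0023,"ty":0,"tz":0.013,"fingers":0.01}]'
python3 -m creep '[{"ax":0,"ay":0,"az":0,"tx":-0.0012,"ty":0,"tz":0.005,"fingers":0.01},{"ax":0,"ay":0,"az":0,"tx":-0.0024,"ty":0,"tz":0.0095,"fingers":0.01},{"ax":0,"ay":0,"az":0,"tx":-0.0024,"ty":0,"tz":0.0095,"fingers":0.01},{"ax":0,"ay":0,"az":0,"tx":-0.0024,"ty":0,"tz":0.0095,"fingers":0.01}]'
python3 - <<'E'
from h import *
bar()
E
```

```text
time_s: 8.95
tcp_pos: [0.4501, -0.0901, 0.0896]
eef_rot: [179.7, 74.6, -175.4]
contact_force: [-0.4, 0.1, -0.3]
gripper_width: 0.0217
time_s: 9.35
tcp_pos: [0.4586, -0.0893, 0.0893]
eef_rot: [179.6, 74.6, -175.4]
contact_force: [-0.1, -0.6, -0.8]
gripper_width: 0.0213
slope deg -15.53 yaw err -0.43 width 0.0216 tip tool [-0.0351  0.0003  0.1122]
tip world [ 0.5757 -0.079   0.0934] bar pitch 0.12 bar yaw 4.51
tip in module [-0.0474  0.0016  0.0934] F [-0.1 -0.6 -0.8] M [ 0.08 -1.1   0.03]
```

The tip is inside the notch (module x ≈ −47 mm, z 93.4 mm, no force). Next I'll compute the lever arc about the deck edge.

Run:
```python
from h import *
s=r.get_state(); R0=R.from_euler("xyz",s["eef_rot"],degrees=True).as_matrix(); p0=s["tcp_pos"]
E=M0+Rz@np.array([-.085,0.001,.090]); yw=Rz@np.array([0,1,0]); b=Rz@np.array([1,0,0])
p1=p0+.0015*b-[0,0,.0017]
for ph in (0,4,8,12,16,20,24,28,32):
    Q=R.from_rotvec(-yw*np.radians(ph)).as_matrix(); p=E+Q@(p1-E); print(ph,"t",(R0.T@(p-p0)).round(4),"a",R.from_matrix(R0.T@Q@R0).as_rotvec(degrees=True).round(2),p.round(3))
```

```text
0 t [ 0.0012 -0.      0.0019] a [0. 0. 0.] [ 0.46  -0.089  0.088]
4 t [ 0.0064 -0.      0.0037] a [-0.01 -4.   -0.  ] [ 0.46  -0.089  0.082]
8 t [ 0.0115 -0.      0.0058] a [-0.01 -8.   -0.01] [ 0.461 -0.089  0.077]
12 t [ 0.0163 -0.      0.0083] a [-2.0e-02 -1.2e+01 -1.0e-02] [ 0.462 -0.089  0.071]
16 t [ 0.021  -0.      0.0112] a [ -0.03 -16.    -0.02] [ 0.464 -0.089  0.066]
20 t [ 0.0255 -0.0001  0.0143] a [ -0.03 -20.    -0.02] [ 0.466 -0.089  0.061]
24 t [ 0.0298 -0.0001  0.0178] a [-4.0e-02 -2.4e+01 -2.0e-02] [ 0.468 -0.089  0.056]
28 t [ 0.0338 -0.0001  0.0215] a [ -0.04 -28.    -0.03] [ 0.47  -0.088  0.051]
32 t [ 0.0375 -0.0001  0.0256] a [-5.0e-02 -3.2e+01 -3.0e-02] [ 0.473 -0.088  0.046]
```

```bash
python3 -m creep '[{"ax":0,"ay":0,"az":0,"tx":0.0012,"ty":0,"tz":0.0019,"fingers":0.01},{"ax":0,"ay":-4,"az":0,"tx":0.0064,"ty":0,"tz":0.0037,"fingers":0.01},{"ax":0,"ay":-8,"az":0,"tx":0.0115,"ty":0,"tz":0.0058,"fingers":0.01},{"ax":0,"ay":-12,"az":0,"tx":0.0163,"ty":0,"tz":0.0083,"fingers":0.01},{"ax":0,"ay":-12,"az":0,"tx":0.0163,"ty":0,"tz":0.0083,"fingers":0.01}]'
python3 - <<'E'
from h import *
bar()
E
```

```text
time_s: 9.9
tcp_pos: [0.4601, -0.0892, 0.0713]
eef_rot: [177.9, 86.6, -177.2]
contact_force: [0.2, 0.0, -3.7]
gripper_width: 0.0213
slope deg -15.69 yaw err -0.46 width 0.0219 tip tool [-0.036   0.0002  0.1121]
tip world [ 0.5737 -0.0793  0.1006] bar pitch 12.31 bar yaw 4.43
tip in module [-0.0493  0.0014  0.1006] F [ 0.2  0.  -3.7] M [0.03 0.15 0.04]
```

Force −3.7 N in z: the blade is floating about 1 mm above the edge. I'll lower 2 mm so it bears on the fulcrum.

Run:
```python
from h import *
s=r.get_state(); R0=R.from_euler("xyz",s["eef_rot"],degrees=True).as_matrix(); p0=s["tcp_pos"]
E=M0+Rz@np.array([-.085,0.001,.090]); yw=Rz@np.array([0,1,0]); b=Rz@np.array([1,0,0])
p1=p0+.002*b-[0,0,.002]
for ph in (0,4,8,12,16,20):
    Q=R.from_rotvec(-yw*np.radians(ph)).as_matrix(); p=E+Q@(p1-E); print(ph,"t",(R0.T@(p-p0)).round(4),p.round(3))
```

```text
0 t [ 0.0019 -0.      0.0021] [ 0.463 -0.089  0.07 ]
4 t [ 0.007 -0.     0.004] [ 0.464 -0.089  0.064]
8 t [ 0.012  -0.      0.0063] [ 0.466 -0.089  0.059]
12 t [ 0.0168 -0.      0.009 ] [ 0.469 -0.088  0.054]
16 t [ 0.0214 -0.      0.0119] [ 0.471 -0.088  0.049]
20 t [ 0.0258 -0.0001  0.0152] [ 0.474 -0.088  0.045]
```

```bash
python3 -m creep '[{"ax":0,"ay":0,"az":0,"tx":0.002,"ty":0,"tz":0.002,"fingers":0.01},{"ax":0,"ay":-4,"az":0,"tx":0.007,"ty":0,"tz":0.004,"fingers":0.01},{"ax":0,"ay":-8,"az":0,"tx":0.012,"ty":0,"tz":0.0063,"fingers":0.01},{"ax":0,"ay":-8,"az":0,"tx":0.012,"ty":0,"tz":0.0063,"fingers":0.01}]'
python3 - <<'E'
from h import *
bar()
E
python3 -m creep '[{"ax":0,"ay":-4,"az":0,"tx":0.0048,"ty":0,"tz":0.0027,"fingers":0.01},{"ax":0,"ay":-8,"az":0,"tx":0.0095,"ty":0,"tz":0.0056,"fingers":0.01},{"ax":0,"ay":-8,"az":0,"tx":0.0095,"ty":0,"tz":0.0056,"fingers":0.01}]'
python3 - <<'E'
from h import *
bar()
c,_=snap("scene","l_sc"); cv2.imwrite("pics/l_sc.png",cv2.resize(c["pixels"][180:280,330:460],(780,600)))
E
```

```text
time_s: 10.35
tcp_pos: [0.4667, -0.0888, 0.0588]
eef_rot: [1.2, 85.4, 6.1]
contact_force: [-4.3, -0.4, 1.5]
gripper_width: 0.0212
slope deg -16.05 yaw err -0.45 width 0.0216 tip tool [-0.0369  0.0002  0.1123]
tip world [ 0.5753 -0.0793  0.1045] bar pitch 20.63 bar yaw 4.42
tip in module [-0.0477  0.0013  0.1045] F [-4.3 -0.4  1.5] M [0.01 1.4  0.07]
time_s: 10.7
tcp_pos: [0.473, -0.0883, 0.0494]
eef_rot: [0.3, 77.5, 5.3]
contact_force: [-3.2, 0.3, 1.3]
gripper_width: 0.0212
slope deg -15.6 yaw err -0.45 width 0.0216 tip tool [-3.500e-02  1.000e-04  1.127e-01]
tip world [ 0.5751 -0.0794  0.1079] bar pitch 28.12 bar yaw 4.39
tip in module [-0.048   0.0012  0.1079] F [-3.2  0.3  1.3] M [-0.23  1.43  0.04]
```

View pics/l_sc.png

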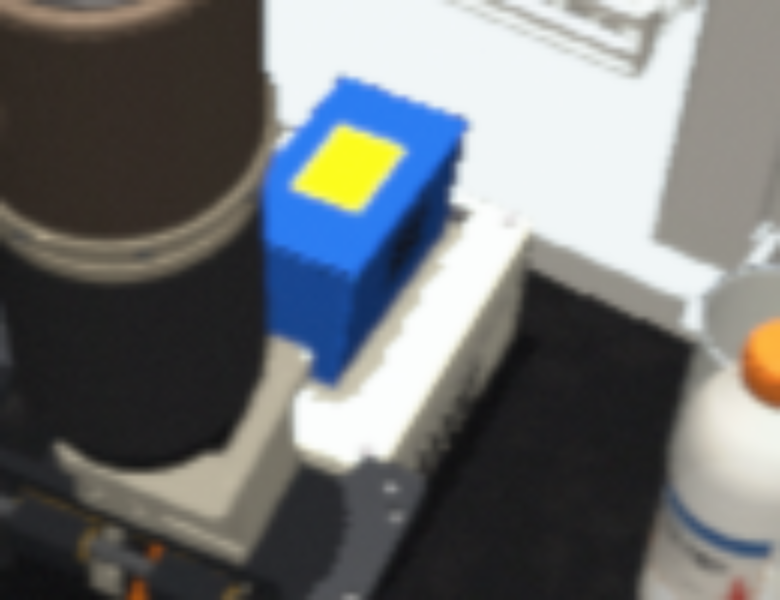

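The cover is visible, with its front bottom corner at about (335,385). I'll measure its tilt from the top-face depth.

```bash
cat >> h.py <<'E'
def covtilt():
    c=dict(viewer.capture("scene")); P=cloud(c); m=(mask(c,(100,120,60),(130,255,255))|mask(c,(22,100,100),(35,255,255)))>0
    q=(P-M0)@Rz; k=m&(abs(q[...,1])<.027)&(abs(q[...,0])<.075)&(q[...,2]>.14)&(q[...,2]<.185)
    Q=q[k]; A=np.c_[Q[:,0],np.ones(len(Q))]; co=np.linalg.lstsq(A,Q[:,2],rcond=None)[0]
    print("n",k.sum(),"x range",Q[:,0].min().round(3),Q[:,0].max().round(3),"slope deg",np.degrees(np.arctan(co[0])).round(2),"z front",(co[1]-.06*co[0]).round(4),"z back",(co[1]+.06*co[0]).round(4),"y",Q[:,1].mean().round(4))
E
python3 - <<'E'
from h import *
covtilt()
E
```

```text
n 680 x range -0.057 0.067 slope deg -2.64 z front 0.1602 z back 0.1546 y -0.0028
```

Run:
```python
from h import *
s=r.get_state(); R0=R.from_euler("xyz",s["eef_rot"],degrees=True).as_matrix(); p0=s["tcp_pos"]
E=M0+Rz@np.array([-.085,0.001,.090]); yw=Rz@np.array([0,1,0]); b=Rz@np.array([1,0,0])
p1=p0+.001*b
for ph in (0,4,8,12,):
    Q=R.from_rotvec(-yw*np.radians(ph)).as_matrix(); p=E+Q@(p1-E); print(ph,"t",(R0.T@(p-p0)).round(4),p.round(3))
```

```text
0 t [ 0.0002 -0.      0.001 ] [ 0.476 -0.088  0.05 ]
4 t [ 0.005  -0.      0.0029] [ 0.479 -0.088  0.046]
8 t [ 0.0096 -0.      0.0052] [ 0.482 -0.087  0.042]
12 t [ 0.0141 -0.      0.0077] [ 0.486 -0.087  0.038]
```

```bash
python3 -m creep '[{"ax":0,"ay":-4,"az":0,"tx":0.005,"ty":0,"tz":0.003,"fingers":0.01},{"ax":0,"ay":-8,"az":0,"tx":0.0096,"ty":0,"tz":0.0052,"fingers":0.01},{"ax":0,"ay":-8,"az":0,"tx":0.0096,"ty":0,"tz":0.0052,"fingers":0.01}]'
python3 - <<'E'
from h import *
covtilt(); bar()
E
```

```text
time_s: 11.15
tcp_pos: [0.4879, -0.0907, 0.0486]
eef_rot: [2.5, 69.5, 7.6]
contact_force: [0.7, 0.4, -1.7]
gripper_width: 0.0217
n 712 x range -0.057 0.068 slope deg -2.87 z front 0.1614 z back 0.1554 y -0.0021
slope deg -14.63 yaw err -0.44 width 0.0215 tip tool [-0.034   0.0002  0.1129]
tip world [ 0.5795 -0.0838  0.1183] bar pitch 34.79 bar yaw 4.14
tip in module [-0.0439 -0.0036  0.1183] F [ 1.3 -1.3 -2. ] M [-0.13  1.02  0.05]
```

Run:
```python
from h import *
covtilt()
s=r.get_state(); print(s["joints"].round(1),s["tcp_pos"].round(4),s["eef_rot"].round(1),s["contact_force"].round(1),s["qd"].round(1))
c,_=snap("wrist","l_w")
c,_=snap("scene","l_s2")
```

```text
n 719 x range -0.059 0.067 slope deg -2.77 z front 0.1612 z back 0.1554 y -0.0019
[  12.3    6.9  -58.1   18.7   -5.3 -115.6] [ 0.4839 -0.0917  0.0465] [ 2.3 70.   7.4] [ 0.8  0.2 -2. ] [ 0.4 -0.  -0.7 -0.   0.6 -0.4]
```

View pics/l_s2.png

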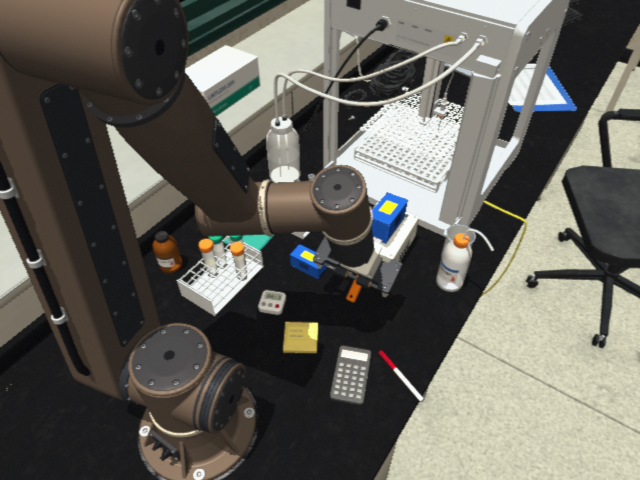

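View pics/l_w.png

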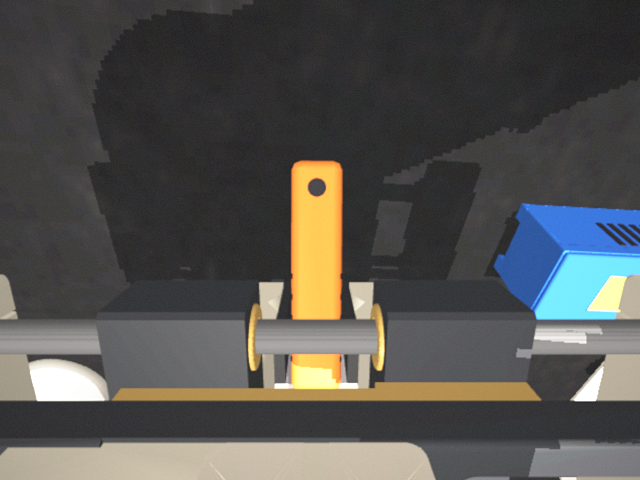

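Run:
```python
from h import *
import h
real=viewer.capture
class V: pass
h.viewer=V(); h.viewer.capture=lambda n: np.load("a_scene.npz")
covtilt()
h.viewer.capture=real
c=dict(real("scene")); np.savez("n_scene.npz",**c)
a=dict(np.load("a_scene.npz"))
for d,nm in((a,"n0"),(c,"n1")): cv2.imwrite(f"pics/{nm}.png",cv2.resize(d["pixels"][190:280,340:430],(600,600),interpolation=cv2.INTER_CUBIC))
for cc,l in((a,"a"),(c,"n")):
    P=(cloud(cc)-M0)@Rz; m=mask(cc,(100,120,60),(130,255,255))|mask(cc,(22,100,100),(35,255,255))
    for x in np.arange(-.06,.061,.02):
        k=(m>0)&(abs(P[...,0]-x)<.01)&(abs(P[...,1])<.025)&(P[...,2]>.14); print(l,round(x,2),k.sum(),np.median(P[...,2][k]).round(4))
```

```text
n 758 x range -0.059 0.064 slope deg 0.97 z front 0.1503 z back 0.1523 y -0.0003
a -0.06 101 0.1484
a -0.04 119 0.1521
a -0.02 110 0.152
a 0.0 105 0.1522
a 0.02 97 0.1521
a 0.04 99 0.1513
a 0.06 67 0.1512
n -0.06 128 0.1529
n -0.04 117 0.1652
n -0.02 93 0.1633
n 0.0 90 0.161
n 0.02 92 0.158
n 0.04 78 0.1553
n 0.06 73 0.1525
```

View pics/n1.png

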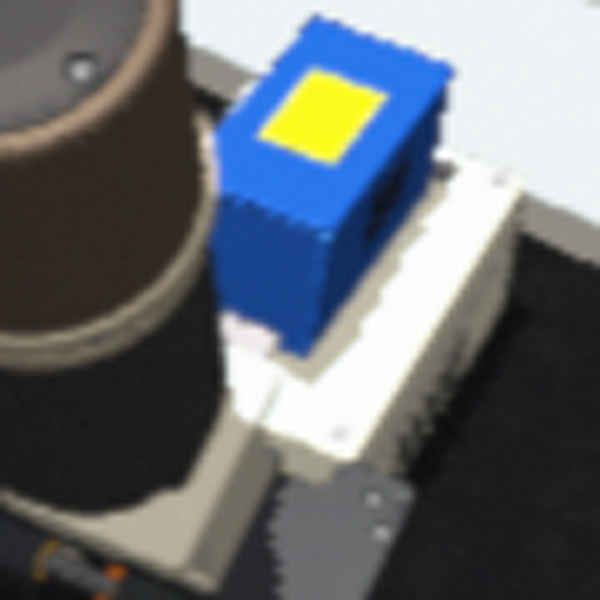

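View pics/n0.png

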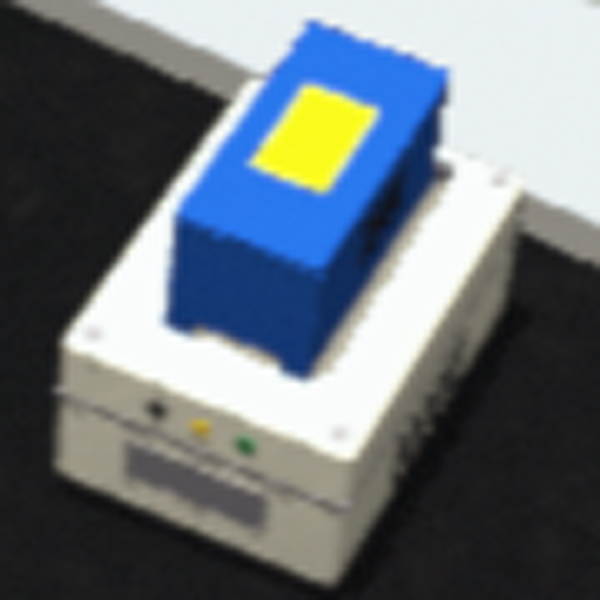

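The top face now slopes 7° (z 0.165 at the front, 0.1525 at the back), so the front is up about 14 mm and the cover has snapped free. My earlier linear fit was polluted by edge pixels. J3 is close to its limit, so I'll back off along the arc and withdraw.

Run:
```python
from h import *
plan([.4667,-.0888,.0590],down(4.9,5.0)); plan([.4605,-.0892,.0725],down(4.9,-3.0))
```

```text
t11.45 tcp [ 0.4838 -0.0913  0.0465] txyz [-0.0174  0.0042 -0.0115] axyz [ 0.12 15.05 -0.88] |d| 0.021 |a| 15.1 j [  12.3    6.9  -58.2   18.7   -5.2 -115.6] F [ 1.3  0.1 -1.5] w 0.021
t11.45 tcp [ 0.4838 -0.0913  0.0465] txyz [-0.0323  0.0046 -0.0127] axyz [ 0.19 23.05 -0.87] |d| 0.035 |a| 23.1 j [  12.3    6.9  -58.2   18.7   -5.2 -115.6] F [ 1.3  0.1 -1.5] w 0.021
```

```bash
python3 -m creep '[{"ax":0,"ay":5,"az":0,"tx":-0.005,"ty":0.001,"tz":-0.004,"fingers":0.01},{"ax":0,"ay":10,"az":0,"tx":-0.011,"ty":0.001,"tz":-0.008,"fingers":0.01},{"ax":0,"ay":15,"az":0,"tx":-0.017,"ty":0.001,"tz":-0.011,"fingers":0.01},{"ax":0,"ay":15,"az":0,"tx":-0.017,"ty":0.001,"tz":-0.011,"fingers":0.01}]'
python3 - <<'E'
from h import *
bar()
plan([.4667,-.0888,.0590],down(4.9,5.0)); plan([.4605,-.0892,.0725],down(4.9,-3.0))
E
```

```text
time_s: 11.85
tcp_pos: [0.4704, -0.091, 0.0599]
eef_rot: [9.7, 84.8, 15.0]
contact_force: [-0.3, 0.4, -0.1]
gripper_width: 0.0211
slope deg -15.45 yaw err -0.45 width 0.0216 tip tool [-0.0356  0.0002  0.1127]
tip world [ 0.579  -0.0814  0.1056] bar pitch 20.59 bar yaw 4.49
tip in module [-0.0442 -0.0011  0.1056] F [-0.3  0.4 -0.1] M [-0.01 -0.17 -0.01]
t11.90 tcp [ 0.4691 -0.0914  0.0591] txyz [-0.0001  0.0028 -0.0022] axyz [ 0.24  0.24 -0.91] |d| 0.004 |a| 1.0 j [ 12.5  10.1 -39.8  -0.4 -34.8 -97. ] F [-0.9 -0.4  1. ] w 0.0213
t11.90 tcp [ 0.4691 -0.0914  0.0591] txyz [-0.0141  0.0031 -0.0071] axyz [ 0.3   8.24 -0.89] |d| 0.016 |a| 8.3 j [ 12.5  10.1 -39.8  -0.4 -34.8 -97. ] F [-0.9 -0.4  1. ] w 0.0213
```

Good, the joints are healthy again and there is no load. Levelling to about 12°, then withdrawing.

```bash
python3 -m creep '[{"ax":0,"ay":4,"az":-0.5,"tx":-0.007,"ty":0.001,"tz":-0.004,"fingers":0.01},{"ax":0,"ay":8,"az":-0.9,"tx":-0.014,"ty":0.002,"tz":-0.007,"fingers":0.01},{"ax":0,"ay":8,"az":-0.9,"tx":-0.014,"ty":0.002,"tz":-0.018,"fingers":0.01},{"ax":0,"ay":8,"az":-0.9,"tx":-0.014,"ty":0.002,"tz":-0.028,"fingers":0.01}]'
python3 - <<'E'
from h import *
bar(); 
plan([.405,-.0935,.11],down(4.9,-10))
E
```

```text
time_s: 12.3
tcp_pos: [0.4366, -0.0929, 0.0692]
eef_rot: [-179.4, 87.1, -174.2]
contact_force: [-0.2, -0.2, -1.8]
gripper_width: 0.0215
slope deg -15.97 yaw err -0.36 width 0.0217 tip tool [-0.0365  0.0005  0.112 ]
tip world [ 0.5497 -0.0822  0.1   ] bar pitch 13.08 bar yaw 4.82
tip in module [-0.0735  0.0006  0.1   ] F [-0.2 -0.2 -1.8] M [ 0.01 -0.21 -0.02]
t12.35 tcp [ 0.4341 -0.0932  0.069 ] txyz [-0.0394  0.0023 -0.0311] axyz [0.22 7.01 0.04] |d| 0.05 |a| 7.0 j [ 13.1  10.6 -37.1  -0.6 -45.4 -97.6] F [-3.   0.2 -1.4] w 0.0215
```

Run:
```python
from h import *
covtilt()
s=r.get_state(); M=R.from_euler("xyz",s["eef_rot"],degrees=True).as_matrix(); p=s["tcp_pos"]
for q,yw,t in(((.41,-.10,.15),0,-10),((.45,-.24,.13),-9.6,-15.5),((.463,-.2469,.03),-9.6,-15.5)):
    N=down(yw,t); print((M.T@(np.array(q)-p)).round(4),R.from_matrix(M.T@N).as_rotvec(degrees=True).round(2)); p=np.array(q);M=N
```

```text
n 551 x range -0.057 0.067 slope deg -2.76 z front 0.1601 z back 0.1544 y -0.0065
[-0.0792 -0.0046 -0.0297] [5.12 7.03 0.61]
[ 0.0128 -0.14    0.0429] [9.37 5.49 2.12]
[ 0.0926 -0.0046  0.0402] [0. 0. 0.]
```

```bash
python3 -m creep '[{"ax":1,"ay":2,"az":0,"tx":-0.02,"ty":-0.001,"tz":-0.015,"fingers":0.01},{"ax":3,"ay":4,"az":0.3,"tx":-0.05,"ty":-0.003,"tz":-0.025,"fingers":0.01},{"ax":5,"ay":7,"az":0.6,"tx":-0.079,"ty":-0.0046,"tz":-0.03,"fingers":0.01}]'
python3 -m creep '[{"ax":2.3,"ay":1.4,"az":0.5,"tx":0.003,"ty":-0.035,"tz":0.011,"fingers":0.01},{"ax":4.7,"ay":2.8,"az":1,"tx":0.006,"ty":-0.07,"tz":0.022,"fingers":0.01},{"ax":7,"ay":4.2,"az":1.6,"tx":0.009,"ty":-0.105,"tz":0.032,"fingers":0.01},{"ax":9.4,"ay":5.5,"az":2.1,"tx":0.013,"ty":-0.14,"tz":0.043,"fingers":0.01},{"ax":9.4,"ay":5.5,"az":2.1,"tx":0.013,"ty":-0.14,"tz":0.043,"fingers":0.01}]'
python3 -m creep '[{"ax":0,"ay":0,"az":0,"tx":0,"ty":0,"tz":0,"fingers":0.01},{"ax":0,"ay":0,"az":0,"tx":0.03,"ty":-0.002,"tz":0.013,"fingers":0.01},{"ax":0,"ay":0,"az":0,"tx":0.06,"ty":-0.003,"tz":0.026,"fingers":0.01},{"ax":0,"ay":0,"az":0,"tx":0.085,"ty":-0.005,"tz":0.037,"fingers":0.01},{"ax":0,"ay":0,"az":0,"tx":0.085,"ty":-0.005,"tz":0.037,"fingers":0.01}]'
python3 - <<'E'
from h import *
bar(); plan([.464,-.2469,.0045],down(-9.6,-15.5))
E
```

```text
time_s: 12.7
tcp_pos: [0.4107, -0.0999, 0.1516]
eef_rot: [179.9, 80.0, -180.0]
contact_force: [1.0, -0.1, -1.5]
gripper_width: 0.0213
time_s: 13.2
tcp_pos: [0.4532, -0.2428, 0.1284]
eef_rot: [-179.8, 74.5, 170.5]
contact_force: [-0.9, 0.2, -1.5]
gripper_width: 0.0215
time_s: 13.7
tcp_pos: [0.4631, -0.2452, 0.0363]
eef_rot: [179.9, 74.3, 170.5]
contact_force: [-0.4, -0.1, -1.5]
gripper_width: 0.0213
slope deg -15.9 yaw err -0.43 width 0.0216 tip tool [-3.610e-02  1.000e-04  1.117e-01]
tip world [ 0.5788 -0.2643  0.0409] bar pitch 0.22 bar yaw -9.84
tip in module [-0.0601 -0.1834  0.0409] F [-0.4 -0.1 -1.5] M [-0.16 -1.   -0.03]
t13.75 tcp [ 0.4642 -0.2457  0.0383] txyz [ 0.0325 -0.0012  0.0091] axyz [ 0.19 -0.04  0.06] |d| 0.034 |a| 0.2 j [ -7.   26.7 -19.1  -0.7 -59.8 -92. ] F [ 0.2 -0.5 -0.9] w 0.0214
```

```bash
python3 -m creep '[{"ax":0,"ay":0,"az":0,"tx":0.015,"ty":-0.001,"tz":0.004,"fingers":0.01},{"ax":0,"ay":0,"az":0,"tx":0.025,"ty":-0.001,"tz":0.007,"fingers":0.01},{"ax":0,"ay":0,"az":0,"tx":0.03,"ty":-0.001,"tz":0.0083,"fingers":0.01},{"ax":0,"ay":0,"az":0,"tx":0.0323,"ty":-0.001,"tz":0.009,"fingers":0.01},{"ax":0,"ay":0,"az":0,"tx":0.0323,"ty":-0.001,"tz":0.009,"fingers":0.01}]'
python3 -m creep '[{"ax":0,"ay":0,"az":0,"tx":0,"ty":0,"tz":0,"fingers":0.01},{"ax":0,"ay":0,"az":0,"tx":0,"ty":0,"tz":0,"fingers":0.04},{"ax":0,"ay":0,"az":0,"tx":0,"ty":0,"tz":0,"fingers":0.05},{"ax":0,"ay":0,"az":0,"tx":0,"ty":0,"tz":0,"fingers":0.05}]'
python3 -m creep '[{"ax":0,"ay":0,"az":0,"tx":-0.03,"ty":0,"tz":-0.008,"fingers":0.06},{"ax":0,"ay":0,"az":0,"tx":-0.07,"ty":0,"tz":-0.02,"fingers":0.087},{"ax":0,"ay":0,"az":0,"tx":-0.12,"ty":0,"tz":-0.035,"fingers":0.087},{"ax":0,"ay":0,"az":0,"tx":-0.17,"ty":0,"tz":-0.05,"fingers":0.087},{"ax":0,"ay":0,"az":0,"tx":-0.2,"ty":0,"tz":-0.06,"fingers":0.087}]'
python3 - <<'E'
from h import *
c,s=snap("wrist","r_w"); print(s["tcp_pos"].round(3),s["joints"].round(1))
c,s=snap("scene","r_s")
E
```

```text
time_s: 14.25
tcp_pos: [0.4656, -0.2476, 0.0057]
eef_rot: [-180.0, 74.6, 170.6]
contact_force: [-0.2, 0.1, -1.1]
gripper_width: 0.0213
time_s: 14.65
tcp_pos: [0.4656, -0.2477, 0.0055]
eef_rot: [-180.0, 74.6, 170.6]
contact_force: [-0.2, 0.3, -0.5]
gripper_width: 0.0399
time_s: 15.15
tcp_pos: [0.4613, -0.2472, 0.2177]
eef_rot: [-179.9, 74.8, 170.7]
contact_force: [0.5, -0.1, -0.3]
gripper_width: 0.0798
[ 0.461 -0.247  0.218] [ -7.1  16.1  -8.5  -0.6 -80.6 -92.2]
```

View pics/r_w.png

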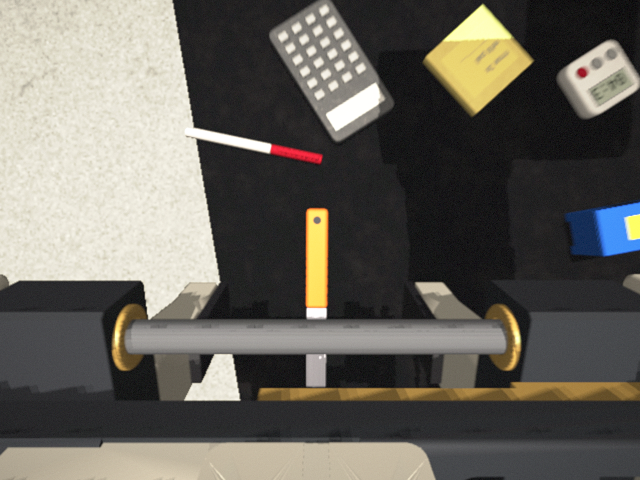

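View pics/r_s.png

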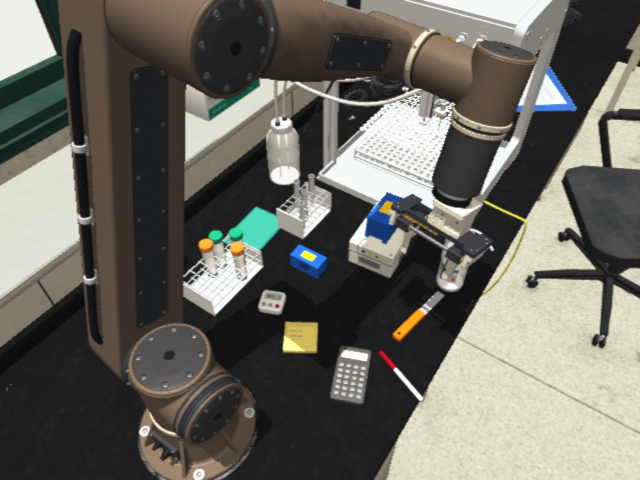

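The bar is flat on the bench: handle at wrist pixel (317,210–305), blade below it. Now going above the cover.

Run:
```python
from h import *
P=M0+Rz@np.array([.0047,0,0])
s=r.get_state(); M=R.from_euler("xyz",s["eef_rot"],degrees=True).as_matrix(); p=s["tcp_pos"]
for q,yw,t in(((P[0],P[1],.25),4.9,-6.2),((P[0],P[1],.136),4.9,-6.2)):
    N=down(yw,t); print(q,(M.T@(np.array(q)-p)).round(4),R.from_matrix(M.T@N).as_rotvec(degrees=True).round(2)); p=np.array(q);M=N
```

```text
(np.float64(0.6276828228920972), np.float64(-0.07609854046125437), 0.25) [-0.0637  0.1963  0.122 ] [-14.11  -8.59  -2.54]
(np.float64(0.6276828228920972), np.float64(-0.07609854046125437), 0.136) [0.1133 0.     0.0123] [0. 0. 0.]
```

```bash
python3 -m creep '[{"ax":-3,"ay":-2,"az":-0.5,"tx":-0.03,"ty":0.045,"tz":-0.005,"fingers":0.087},{"ax":-6,"ay":-4,"az":-1,"tx":-0.05,"ty":0.09,"tz":0.02,"fingers":0.087},{"ax":-9,"ay":-6,"az":-1.5,"tx":-0.06,"ty":0.13,"tz":0.05,"fingers":0.087},{"ax":-12,"ay":-7.5,"az":-2,"tx":-0.064,"ty":0.165,"tz":0.085,"fingers":0.087},{"ax":-14,"ay":-8.6,"az":-2.5,"tx":-0.064,"ty":0.196,"tz":0.122,"fingers":0.087}]'
python3 -m creep '[{"ax":0,"ay":0,"az":0,"tx":0,"ty":0,"tz":0,"fingers":0.087},{"ax":0,"ay":0,"az":0,"tx":0,"ty":0,"tz":0,"fingers":0.087}]'
python3 - <<'E'
from h import *
c,s=snap("wrist","c_w"); print(s["tcp_pos"].round(4),s["joints"].round(1)); np.savez("c_w.npz",**c,**{"s_"+k:v for k,v in s.items()})
plan([.6277,-.0761,.136],down(4.9,-6.2))
E
```

```text
time_s: 15.75
tcp_pos: [0.6212, -0.0777, 0.2463]
eef_rot: [177.9, 83.5, -177.1]
contact_force: [0.5, -0.6, -0.1]
gripper_width: 0.0873
time_s: 15.95
tcp_pos: [0.6198, -0.0785, 0.2433]
eef_rot: [178.1, 83.1, -177.0]
contact_force: [-0.1, -0.1, -0.1]
gripper_width: 0.087
[ 0.6198 -0.0785  0.2433] [ 10.1  19.6   1.4  -0.9 -78.7 -95.1]
t16.00 tcp [ 0.6194 -0.0793  0.244 ] txyz [0.1063 0.0021 0.0213] axyz [-0.11 -0.6  -0.23] |d| 0.108 |a| 0.7 j [ 10.1  19.5   1.4  -0.9 -78.7 -95.1] F [-0.3 -0.5  0.8] w 0.087
```

View pics/c_w.png

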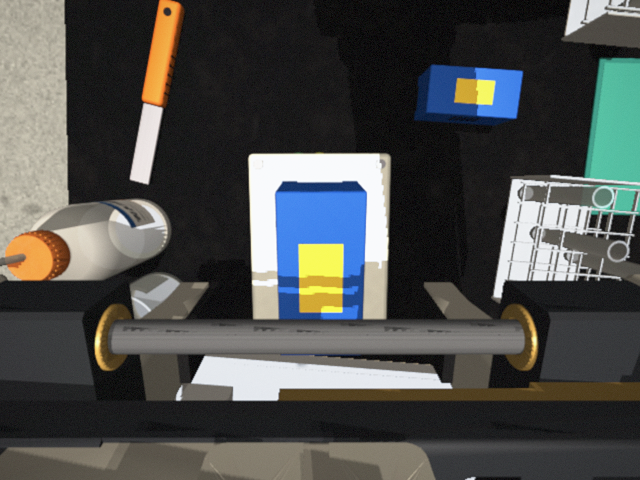

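The blue cover fills (276–367, 183–320), its front edge at row ≈190, on the white deck; the bar lies at upper left and the wash bottle at left. I'll measure the cover from this view.

Run:
```python
from h import *
d=dict(np.load("c_w.npz")); s={k[2:]:d[k] for k in d if k.startswith("s_")}
m=(mask(d,(100,120,60),(130,255,255))|mask(d,(20,100,100),(35,255,255)))>0
q=(cloud(d,s)-M0)@Rz; k=m&(abs(q[...,1])<.05)&(abs(q[...,0])<.09)&(q[...,2]>.145)&(q[...,2]<.19)
k=cv2.erode(k.astype(np.uint8),np.ones((5,5)))>0
Q=q[k]; 
for x in np.arange(-.06,.05,.015):
    g=Q[abs(Q[:,0]-x)<.0075]
    if len(g): print(x.round(3),len(g),np.median(g[:,2]).round(4),g[:,1].min().round(4),g[:,1].max().round(4))
# rays on tilted plane rows 200..300
row=215
for row in(200,220,250,300):
    xs=np.where(m[row,200:450])[0]+200; z=.168-.0
    a,b=[(Rz.T@(rayz(d,[(u,row)],.165,s)[0]-M0)).round(4) for u in(xs.min()-.5,xs.max()+.5)]; print(row,xs.min(),xs.max(),a,b)
```

```text
-0.06 63 0.1598 -0.023 0.0279
-0.045 1722 0.1646 -0.025 0.031
-0.03 1574 0.1629 -0.0252 0.031
-0.015 1358 0.1613 -0.0251 0.031
0.0 1285 0.1597 -0.0249 0.0309
0.015 1318 0.158 -0.0251 0.0309
0.03 864 0.1564 -0.0249 0.0308
200 276 365 [-0.0462 -0.0263  0.165 ] [-0.0461  0.032   0.165 ]
220 276 365 [-0.0332 -0.0266  0.165 ] [-0.0331  0.0322  0.165 ]
250 277 364 [-0.0133 -0.0263  0.165 ] [-0.0132  0.0319  0.165 ]
300 279 362 [ 0.021  -0.0255  0.165 ] [0.0212 0.0312 0.165 ]
```

Slope is 6.2°, so it stands ajar, with the centre 3 mm to the left. Descending and gripping gently.

```bash
python3 -m creep '[{"ax":0,"ay":0,"az":0,"tx":0.03,"ty":0.005,"tz":0.01,"fingers":0.087},{"ax":0,"ay":0,"az":0,"tx":0.06,"ty":0.005,"tz":0.018,"fingers":0.087},{"ax":0,"ay":0,"az":0,"tx":0.09,"ty":0.005,"tz":0.02,"fingers":0.087},{"ax":0,"ay":0,"az":0,"tx":0.106,"ty":0.005,"tz":0.021,"fingers":0.087},{"ax":0,"ay":0,"az":0,"tx":0.106,"ty":0.005,"tz":0.021,"fingers":0.087}]'
python3 - <<'E'
from h import *
plan([.6275,-.0731,.136],down(4.9,-6.2))
E
```

```text
time_s: 16.5
tcp_pos: [0.6254, -0.0744, 0.135]
eef_rot: [178.1, 83.0, -177.3]
contact_force: [0.3, -0.9, 1.2]
gripper_width: 0.0869
t16.50 tcp [ 0.6254 -0.0744  0.135 ] txyz [-0.0013  0.0011  0.0021] axyz [-0.23 -0.76 -0.26] |d| 0.003 |a| 0.8 j [ 10.4  24.4  -5.9  -1.  -66.7 -95.3] F [ 0.3 -0.9  1.2] w 0.0869
```

```bash
python3 -m creep '[{"ax":0,"ay":0,"az":0,"tx":0,"ty":0.001,"tz":0.002,"fingers":0.065},{"ax":0,"ay":0,"az":0,"tx":0,"ty":0.001,"tz":0.002,"fingers":0.05},{"ax":0,"ay":0,"az":0,"tx":0,"ty":0.001,"tz":0.002,"fingers":0.05},{"ax":0,"ay":0,"az":0,"tx":0,"ty":0.001,"tz":0.002,"fingers":0.05},{"ax":0,"ay":0,"az":0,"tx":0,"ty":0.001,"tz":0.002,"fingers":0.05}]' 15
python3 -m creep '[{"ax":0,"ay":0,"az":0,"tx":0,"ty":0,"tz":0,"fingers":0.05},{"ax":0,"ay":0,"az":0,"tx":-0.005,"ty":0,"tz":0,"fingers":0.05},{"ax":0,"ay":0,"az":0,"tx":-0.02,"ty":0,"tz":-0.002,"fingers":0.05},{"ax":0,"ay":0,"az":0,"tx":-0.05,"ty":0,"tz":-0.005,"fingers":0.05},{"ax":0,"ay":0,"az":0,"tx":-0.09,"ty":0,"tz":-0.01,"fingers":0.05}]'
python3 - <<'E'
from h import *
c,s=snap("wrist","c_w2"); c,s=snap("scene","c_s2"); plan([.58,.0,.30],down(4.9,0))
E
```

```text
time_s: 17.0
tcp_pos: [0.63, -0.0723, 0.1377]
eef_rot: [178.2, 83.4, -177.1]
contact_force: [-0.5, -0.2, 3.9]
gripper_width: 0.0601
time_s: 17.5
tcp_pos: [0.6291, -0.0724, 0.2273]
eef_rot: [178.1, 83.1, -177.2]
contact_force: [0.6, -0.7, -2.5]
gripper_width: 0.0601
t17.60 tcp [ 0.6331 -0.0729  0.2345] txyz [-0.0599  0.0772 -0.0536] axyz [-0.1  -6.15 -0.16] |d| 0.111 |a| 6.2 j [ 10.5  20.6   1.8  -0.8 -77.3 -95.5] F [ 1.1 -0.2 -0.7] w 0.0602
```

View pics/c_w2.png

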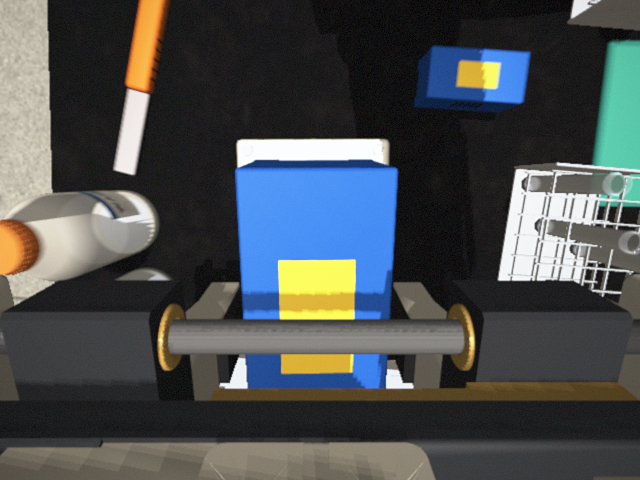

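View pics/c_s2.png

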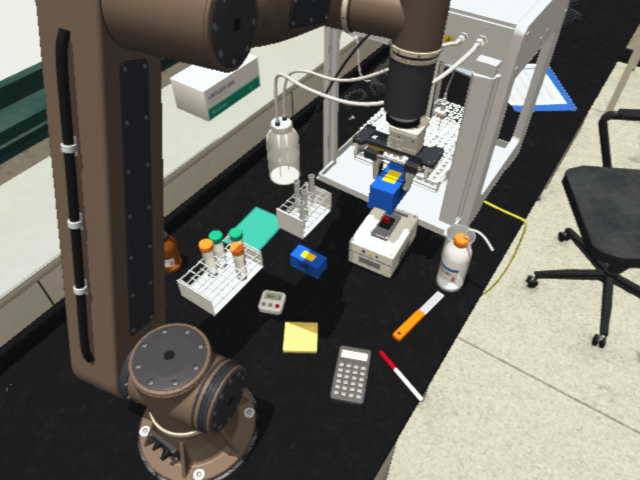

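The cover is off and level-gripped, and the red toggle is exposed at scene (385,222). Carrying it to the mat.

Run:
```python
from h import *
s=r.get_state(); M=R.from_euler("xyz",s["eef_rot"],degrees=True).as_matrix(); p=s["tcp_pos"]
for q,yw,t in(((.57,.09,.27),4,0),((.49,.252,.22),3.5,0)):
    N=down(yw,t); print(q,(M.T@(np.array(q)-p)).round(4),R.from_matrix(M.T@N).as_rotvec(degrees=True).round(2)); p=np.array(q);M=N
```

```text
(0.57, 0.09, 0.27) [-0.0296  0.1677 -0.0527] [ 0.8  -6.15 -0.11]
(0.49, 0.252, 0.22) [ 0.05    0.1672 -0.0685] [0.5 0.  0. ]
```

```bash
python3 -m creep '[{"ax":0.2,"ay":-1.5,"az":0,"tx":-0.015,"ty":0.03,"tz":-0.01,"fingers":0.05},{"ax":0.4,"ay":-3,"az":0,"tx":-0.03,"ty":0.065,"tz":-0.02,"fingers":0.05},{"ax":0.6,"ay":-4.5,"az":0,"tx":-0.03,"ty":0.1,"tz":-0.03,"fingers":0.05},{"ax":0.8,"ay":-6.2,"az":0,"tx":-0.03,"ty":0.135,"tz":-0.042,"fingers":0.05},{"ax":0.8,"ay":-6.2,"az":0,"tx":-0.03,"ty":0.168,"tz":-0.053,"fingers":0.05}]'
python3 -m creep '[{"ax":0,"ay":0,"az":0,"tx":0,"ty":0.035,"tz":-0.015,"fingers":0.05},{"ax":0,"ay":0,"az":0,"tx":0.005,"ty":0.075,"tz":-0.03,"fingers":0.05},{"ax":0,"ay":0,"az":0,"tx":0.015,"ty":0.115,"tz":-0.047,"fingers":0.05},{"ax":0.5,"ay":0,"az":0,"tx":0.03,"ty":0.15,"tz":-0.06,"fingers":0.05},{"ax":0.5,"ay":0,"az":0,"tx":0.045,"ty":0.167,"tz":-0.0685,"fingers":0.05}]'
python3 -m creep '[{"ax":0,"ay":0,"az":0,"tx":0,"ty":0,"tz":0,"fingers":0.05},{"ax":0,"ay":0,"az":0,"tx":0,"ty":0,"tz":0,"fingers":0.05}]'
python3 - <<'E'
from h import *
c,s=snap("wrist","m_w"); np.savez("m_w.npz",**c,**{"s_"+k:v for k,v in s.items()}); print(s["tcp_pos"].round(4),s["joints"].round(1))
c2,_=snap("scene","m_s")
m=(mask(c,(100,120,60),(130,255,255))|mask(c,(20,100,100),(35,255,255)))>0
q=cloud(c,s)-s["tcp_pos"]; b=down(3.9)[:,2]; X=q@b; k=m&(abs(q[...,2])<.06)&(abs(X)<.07)
k=cv2.erode(k.astype(np.uint8),np.ones((5,5)))>0
for x in np.arange(-.06,.05,.015):
    g=k&(abs(X-x)<.0075); 
    if g.sum()>50: print(round(x,3),g.sum(),np.median(q[...,2][g]).round(4))
# mat
g=mask(c,(70,80,40),(95,255,255)); P=cloud(c,s); g=(g>0)&(P[...,2]<.02); print(g.sum(),P[g].min(0),P[g].max(0),np.median(P[g][:,2]))
E
```

```text
time_s: 18.1
tcp_pos: [0.5661, 0.0919, 0.2652]
eef_rot: [149.8, 89.5, 153.8]
contact_force: [-0.8, -0.7, -0.6]
gripper_width: 0.0603
time_s: 18.6
tcp_pos: [0.486, 0.2553, 0.2206]
eef_rot: [151.7, 89.5, 155.3]
contact_force: [-0.2, 0.3, -1.3]
gripper_width: 0.06
time_s: 18.8
tcp_pos: [0.487, 0.2529, 0.2206]
eef_rot: [163.7, 89.5, 167.2]
contact_force: [0.5, 0.3, -1.3]
gripper_width: 0.0601
[0.487  0.2529 0.2206] [  47.6    9.2  -15.4   -0.5  -65.7 -133.8]
-0.06 4425 0.0206
-0.045 5548 0.0209
-0.03 4753 0.0209
-0.015 4021 0.0212
0.0 1202 0.0211
0.015 1783 0.0212
0.03 1293 0.0207
2686 [ 0.30348563  0.19687649 -0.00152284] [0.43629234 0.30895164 0.00591416] 0.0032739884409683784
```

View pics/m_w.png

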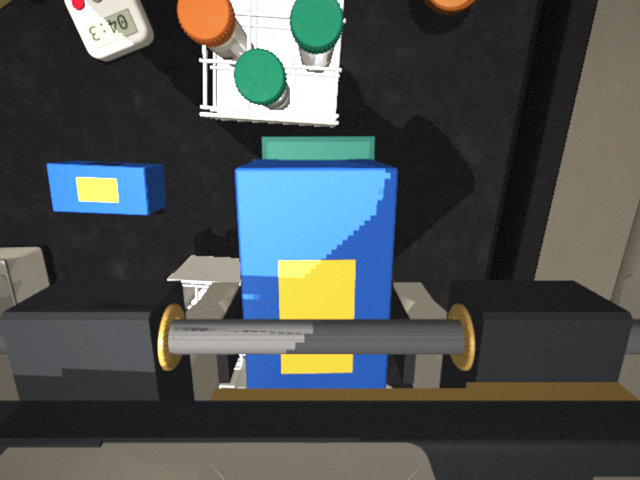

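View pics/m_s.png

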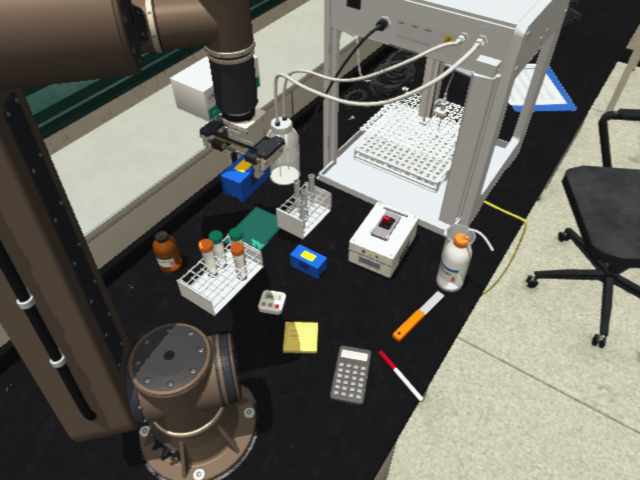

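The cover hangs level (top 21 mm above the TCP, so its rim is 41 mm below), centred over the mat (green strip cols 262–374, cover 238–396). Lowering.

```bash
python3 -m creep '[{"ax":0,"ay":0,"az":0,"tx":0.035,"ty":0,"tz":0.001,"fingers":0.05},{"ax":0,"ay":0,"az":0,"tx":0.075,"ty":0,"tz":0.001,"fingers":0.05},{"ax":0,"ay":0,"az":0,"tx":0.115,"ty":0,"tz":0.001,"fingers":0.05},{"ax":0,"ay":0,"az":0,"tx":0.145,"ty":0,"tz":0.001,"fingers":0.05},{"ax":0,"ay":0,"az":0,"tx":0.16,"ty":0,"tz":0.001,"fingers":0.05}]'
python3 -m creep '[{"ax":0,"ay":0,"az":0,"tx":0,"ty":0,"tz":0,"fingers":0.05},{"ax":0,"ay":0,"az":0,"tx":0.003,"ty":0,"tz":0,"fingers":0.05},{"ax":0,"ay":0,"az":0,"tx":0.006,"ty":0,"tz":0,"fingers":0.05},{"ax":0,"ay":0,"az":0,"tx":0.009,"ty":0,"tz":0,"fingers":0.05},{"ax":0,"ay":0,"az":0,"tx":0.011,"ty":0,"tz":0,"fingers":0.05}]'
```

```text
time_s: 19.4
tcp_pos: [0.4864, 0.2514, 0.058]
eef_rot: [173.7, 89.4, 177.0]
contact_force: [0.6, -1.2, -1.9]
gripper_width: 0.0602
time_s: 19.9
tcp_pos: [0.4869, 0.2535, 0.0496]
eef_rot: [154.5, 89.5, 157.9]
contact_force: [0.9, 0.0, -1.3]
gripper_width: 0.0601
```

```bash
python3 -m creep '[{"ax":0,"ay":0,"az":0,"tx":0.001,"ty":0,"tz":0,"fingers":0.05},{"ax":0,"ay":0,"az":0,"tx":0.002,"ty":0,"tz":0,"fingers":0.05},{"ax":0,"ay":0,"az":0,"tx":0.003,"ty":0,"tz":0,"fingers":0.05},{"ax":0,"ay":0,"az":0,"tx":0.003,"ty":0,"tz":0,"fingers":0.05},{"ax":0,"ay":0,"az":0,"tx":0.003,"ty":0,"tz":0,"fingers":0.05}]'
python3 - <<'E'
from h import *
for _ in range(3):
    c,s=snap("wrist","m_w2"); print(s["tcp_pos"].round(4),s["contact_force"].round(1))
m=(mask(c,(100,120,60),(130,255,255))|mask(c,(20,100,100),(35,255,255)))>0
P=cloud(c,s); k=m&(abs(P[...,0]-.49)<.05)&(abs(P[...,1]-.253)<.025); print(np.median(P[...,2][k]))
E
```

```text
time_s: 20.4
tcp_pos: [0.4865, 0.2532, 0.0461]
eef_rot: [162.2, 89.5, 165.7]
contact_force: [-0.2, 0.5, -1.6]
gripper_width: 0.0599
[0.4865 0.2532 0.0461] [-0.2  0.5 -1.6]
[0.4866 0.2532 0.0461] [-0.1  0.1 -1.3]
[0.4866 0.2533 0.0461] [ 0.5 -0.6 -1.6]
0.06720273167666252
```

```bash
python3 -m creep '[{"ax":0,"ay":0,"az":0,"tx":0.0007,"ty":0,"tz":0,"fingers":0.05},{"ax":0,"ay":0,"az":0,"tx":0.0014,"ty":0,"tz":0,"fingers":0.05},{"ax":0,"ay":0,"az":0,"tx":0.002,"ty":0,"tz":0,"fingers":0.05},{"ax":0,"ay":0,"az":0,"tx":0.002,"ty":0,"tz":0,"fingers":0.05},{"ax":0,"ay":0,"az":0,"tx":0.002,"ty":0,"tz":0,"fingers":0.05}]'
```

```text
time_s: 21.05
tcp_pos: [0.4866, 0.253, 0.0446]
eef_rot: [162.9, 89.5, 166.3]
contact_force: [-1.3, -1.8, 4.3]
gripper_width: 0.0603
```

Contact (+5 N). Releasing gently and rising.

```bash
python3 -m creep '[{"ax":0,"ay":0,"az":0,"tx":-0.0005,"ty":0,"tz":0,"fingers":0.062},{"ax":0,"ay":0,"az":0,"tx":-0.0005,"ty":0,"tz":0,"fingers":0.07},{"ax":0,"ay":0,"az":0,"tx":-0.0005,"ty":0,"tz":0,"fingers":0.085},{"ax":0,"ay":0,"az":0,"tx":-0.0005,"ty":0,"tz":0,"fingers":0.085},{"ax":0,"ay":0,"az":0,"tx":-0.0005,"ty":0,"tz":0,"fingers":0.085}]'
python3 -m creep '[{"ax":0,"ay":0,"az":0,"tx":-0.02,"ty":0,"tz":0,"fingers":0.085},{"ax":0,"ay":0,"az":0,"tx":-0.06,"ty":0,"tz":0,"fingers":0.085},{"ax":0,"ay":0,"az":0,"tx":-0.11,"ty":0,"tz":0,"fingers":0.085},{"ax":0,"ay":0,"az":0,"tx":-0.16,"ty":0,"tz":0,"fingers":0.085},{"ax":0,"ay":0,"az":0,"tx":-0.21,"ty":0,"tz":0,"fingers":0.085}]'
python3 - <<'E'
from h import *
s=r.get_state();print(s["tcp_pos"],s["joints"].round(1),s["gripper_width"])
c,s=snap("wrist","d_w"); c,s=snap("scene","d_s"); np.savez("d_s.npz",**c)
cv2.imwrite("pics/d_sc.png",cv2.resize(c["pixels"][190:280,340:430],(600,600),interpolation=cv2.INTER_CUBIC))
E
```

```text
time_s: 21.55
tcp_pos: [0.4865, 0.2532, 0.0445]
eef_rot: [162.0, 89.5, 165.5]
contact_force: [-0.5, 0.4, -0.6]
gripper_width: 0.0835
time_s: 22.05
tcp_pos: [0.4881, 0.2524, 0.2568]
eef_rot: [160.9, 89.5, 164.3]
contact_force: [0.5, 2.0, -0.2]
gripper_width: 0.0846
[0.48813517 0.25239138 0.25675377] [  47.4    7.9  -12.1   -0.5  -70.3 -133.8] 0.08463529573804293
```

View pics/d_w.png

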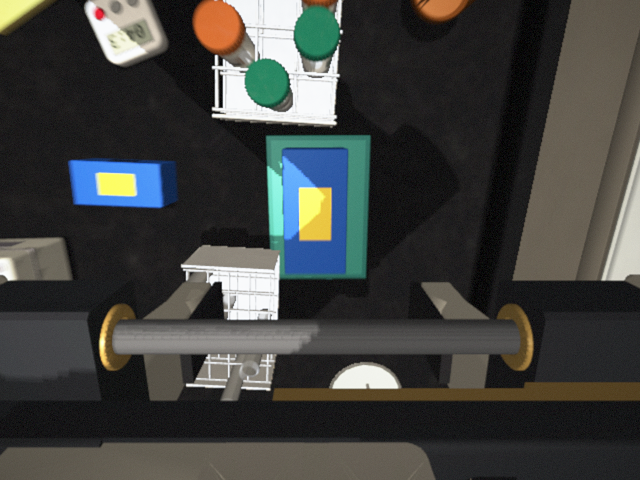

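View pics/d_sc.png

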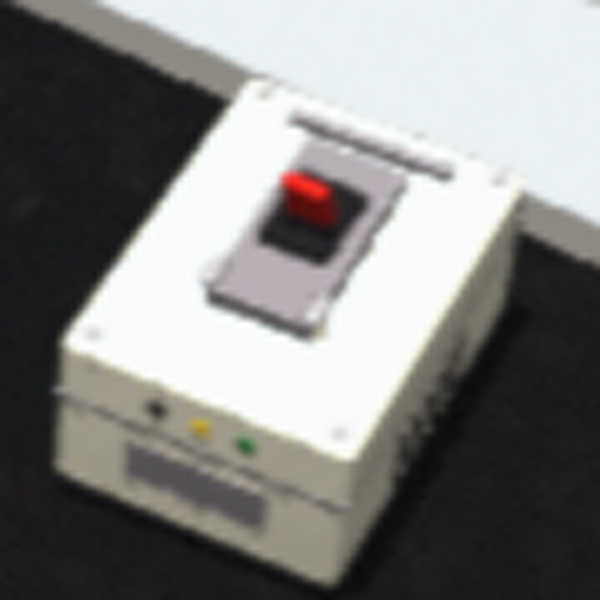

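The cover stands upright well inside the mat (wrist: mat 267–370 × 135–278, cover 282–348 × 147–272). The toggle is red, leaning to the front. Next, the finger goes to its front side.

Run:
```python
from h import *
s=r.get_state(); M=R.from_euler("xyz",s["eef_rot"],degrees=True).as_matrix(); p=s["tcp_pos"]
a=M0+Rz@np.array([-.04,.002,.20])
for q,yw,t in(((.53,.09,.26),4.5,0),(a,4.9,0)):
    N=down(yw,t); print(np.round(q,4),(M.T@(np.array(q)-p)).round(4),R.from_matrix(M.T@N).as_rotvec(degrees=True).round(2)); p=np.array(q);M=N
# toggle measure
c=dict(np.load("d_s.npz")); m=mask(c,(0,150,80),(6,255,255))|mask(c,(174,150,80),(180,255,255)); q=(cloud(c)-M0)@Rz; k=(m>0)&(abs(q[...,0])<.06)&(abs(q[...,1])<.05)&(q[...,2]>.09); Q=q[k]; print(k.sum(),np.percentile(Q,[5,50,95],axis=0).round(4))
```

```text
[0.53 0.09 0.26] [ 0.001  -0.1666  0.0284] [-1.    0.09 -0.55]
[ 0.583  -0.0779  0.2   ] [ 0.06   -0.1716  0.0396] [-0.4  0.   0. ]
37 [[-0.0053 -0.0083  0.114 ]
 [-0.0014 -0.0007  0.1295]
 [ 0.0039  0.0077  0.1357]]
```

```bash
python3 -m creep '[{"ax":0,"ay":0,"az":0,"tx":0,"ty":-0.04,"tz":0.006,"fingers":0.05},{"ax":0,"ay":0,"az":0,"tx":0,"ty":-0.085,"tz":0.014,"fingers":0.02},{"ax":-0.5,"ay":0,"az":-0.3,"tx":0,"ty":-0.13,"tz":0.022,"fingers":0},{"ax":-1,"ay":0,"az":-0.5,"tx":0,"ty":-0.167,"tz":0.028,"fingers":0}]'
python3 -m creep '[{"ax":0,"ay":0,"az":0,"tx":0.005,"ty":-0.04,"tz":0.01,"fingers":0},{"ax":0,"ay":0,"az":0,"tx":0.02,"ty":-0.085,"tz":0.02,"fingers":0},{"ax":-0.4,"ay":0,"az":0,"tx":0.04,"ty":-0.13,"tz":0.03,"fingers":0},{"ax":-0.4,"ay":0,"az":0,"tx":0.06,"ty":-0.172,"tz":0.04,"fingers":0},{"ax":-0.4,"ay":0,"az":0,"tx":0.06,"ty":-0.172,"tz":0.04,"fingers":0}]'
python3 -m creep '[{"ax":0,"ay":0,"az":0,"tx":0,"ty":0,"tz":0,"fingers":0}]'
python3 - <<'E'
from h import *
c,s=snap("wrist","t_w"); c,s=snap("scene","t_s"); cv2.imwrite("pics/t_sc.png",cv2.resize(c["pixels"][170:280,340:450],(600,600),interpolation=cv2.INTER_CUBIC))
plan(M0+Rz@np.array([-.04,.001,.124]),down(4.9))
print((Rz.T@(s["tcp_pos"]-M0)).round(4))
E
```

```text
time_s: 22.55
tcp_pos: [0.5265, 0.0858, 0.2539]
eef_rot: [-147.1, 89.4, -142.7]
contact_force: [0.6, 0.6, -0.4]
gripper_width: 0.0582
time_s: 23.05
tcp_pos: [0.578, -0.0853, 0.1908]
eef_rot: [-158.1, 89.1, -153.6]
contact_force: [-0.9, -0.3, -0.2]
gripper_width: 0.0185
time_s: 23.15
tcp_pos: [0.5787, -0.0823, 0.1934]
eef_rot: [-152.7, 89.3, -148.0]
contact_force: [0.5, -0.6, 0.8]
gripper_width: 0.0102
t23.25 tcp [ 0.5793 -0.0807  0.1948] txyz [0.0708 0.0018 0.0045] axyz [-0.04 -0.49  0.32] |d| 0.071 |a| 0.6 j [ 11.4  13.7 -13.4   0.3 -63.4 -96.7] F [ 0.8 -0.3 -0.9] w 0.0034
[-0.0442 -0.0011  0.1942]
```

View pics/t_w.png

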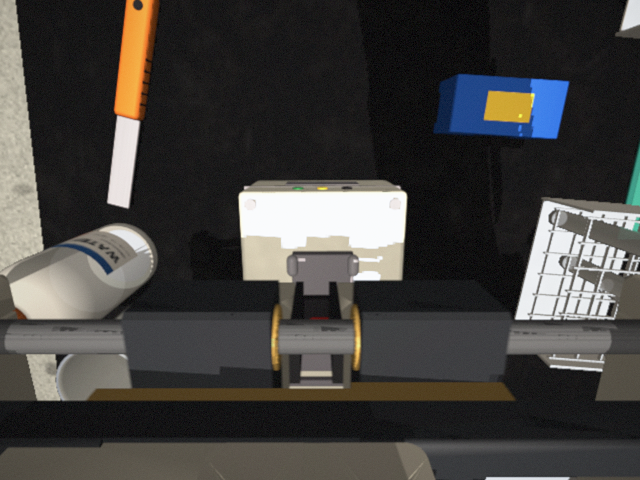

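View pics/t_sc.png

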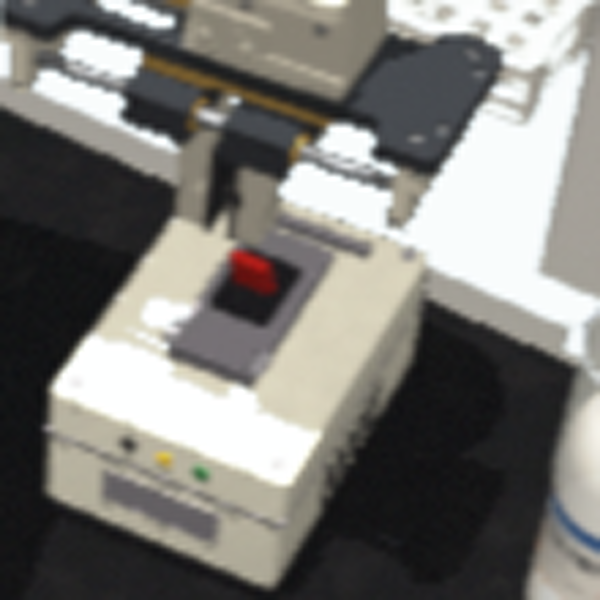

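```bash
python3 -m creep '[{"ax":0,"ay":0,"az":0,"tx":0.03,"ty":0.002,"tz":0,"fingers":0},{"ax":0,"ay":0,"az":0,"tx":0.055,"ty":0.002,"tz":0,"fingers":0},{"ax":0,"ay":0,"az":0,"tx":0.07,"ty":0.002,"tz":0,"fingers":0},{"ax":0,"ay":0,"az":0,"tx":0.07,"ty":0.002,"tz":0,"fingers":0},{"ax":0,"ay":0,"az":0,"tx":0.07,"ty":0.002,"tz":0,"fingers":0}]'
python3 - <<'E'
from h import *
s=r.get_state(); print((Rz.T@(s["tcp_pos"]-M0)).round(4)); plan(M0+Rz@np.array([0.004,.002,.124]),down(4.9))
E
```

```text
time_s: 23.75
tcp_pos: [0.579, -0.0785, 0.1256]
eef_rot: [-143.7, 89.4, -138.7]
contact_force: [0.0, -0.5, 1.4]
gripper_width: 0.0006
[-0.044   0.0018  0.1256]
t23.75 tcp [ 0.579  -0.0785  0.1256] txyz [0.0012 0.0002 0.0481] axyz [ 0.05 -0.45  0.33] |d| 0.048 |a| 0.6 j [ 11.6  17.2 -18.6   0.3 -54.7 -96.9] F [ 0.  -0.5  1.4] w 0.0006
```

```bash
python3 -m creep '[{"ax":0,"ay":0,"az":0,"tx":0.001,"ty":0,"tz":0.01,"fingers":0},{"ax":0,"ay":0,"az":0,"tx":0.001,"ty":0,"tz":0.02,"fingers":0},{"ax":0,"ay":0,"az":0,"tx":0.001,"ty":0,"tz":0.03,"fingers":0},{"ax":0,"ay":0,"az":0,"tx":0.001,"ty":0,"tz":0.038,"fingers":0},{"ax":0,"ay":0,"az":0,"tx":0.001,"ty":0,"tz":0.044,"fingers":0}]'
python3 -m creep '[{"ax":0,"ay":0,"az":0,"tx":0,"ty":0,"tz":0.002,"fingers":0},{"ax":0,"ay":0,"az":0,"tx":0,"ty":0,"tz":0.002,"fingers":0}]'
python3 - <<'E'
from h import *
s=r.get_state(); print((Rz.T@(s["tcp_pos"]-M0)).round(4),s["contact_force"])
c,s=snap("scene","u_s"); cv2.imwrite("pics/u_sc.png",cv2.resize(c["pixels"][170:280,340:450],(600,600),interpolation=cv2.INTER_CUBIC))
E
```

```text
time_s: 24.25
tcp_pos: [0.6228, -0.0759, 0.1229]
eef_rot: [-149.8, 89.4, -145.0]
contact_force: [-3.1, -0.7, 2.9]
gripper_width: 0.0004
time_s: 24.45
tcp_pos: [0.6248, -0.0756, 0.1228]
eef_rot: [-147.1, 89.4, -142.3]
contact_force: [-0.2, 0.7, 0.8]
gripper_width: 0.0003
[0.0018 0.0007 0.1228] [-0.17376469  0.73323519  0.84097968]
```

View pics/u_sc.png

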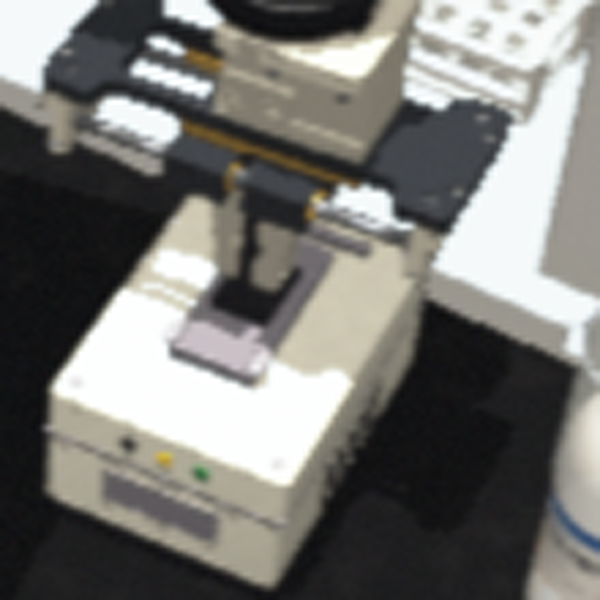

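```bash
for i in 1; do :; done; python3 -m creep '[{"ax":0,"ay":0,"az":0,"tx":0,"ty":0,"tz":0.002,"fingers":0},{"ax":0,"ay":0,"az":0,"tx":0,"ty":0,"tz":0.004,"fingers":0},{"ax":0,"ay":0,"az":0,"tx":0,"ty":0,"tz":0.004,"fingers":0}]'
python3 -m creep '[{"ax":0,"ay":0,"az":0,"tx":0,"ty":0,"tz":0.002,"fingers":0},{"ax":0,"ay":0,"az":0,"tx":0,"ty":0,"tz":0.003,"fingers":0},{"ax":0,"ay":0,"az":0,"tx":0,"ty":0,"tz":0.003,"fingers":0}]'
```

```text
time_s: 24.8
tcp_pos: [0.6278, -0.0753, 0.1227]
eef_rot: [-151.2, 89.3, -146.4]
contact_force: [-3.0, -0.5, -1.2]
gripper_width: 0.0006
time_s: 25.1
tcp_pos: [0.6312, -0.0751, 0.1228]
eef_rot: [-149.1, 89.4, -144.3]
contact_force: [-2.8, -1.1, -1.0]
gripper_width: 0.0004
```

```bash
python3 -m creep '[{"ax":0,"ay":0,"az":0,"tx":0,"ty":0,"tz":0.0015,"fingers":0},{"ax":0,"ay":0,"az":0,"tx":0,"ty":0,"tz":0.003,"fingers":0},{"ax":0,"ay":0,"az":0,"tx":0,"ty":0,"tz":0.003,"fingers":0}]'
```

```text
time_s: 25.4
tcp_pos: [0.6322, -0.075, 0.1227]
eef_rot: [-157.0, 89.2, -152.2]
contact_force: [-8.7, -0.6, 3.4]
gripper_width: 0.0006
```

```bash
python3 - <<'E'
from h import *
s=r.get_state(); print((Rz.T@(s["tcp_pos"]-M0)).round(4),s["contact_force"])
E
python3 -m creep '[{"ax":0,"ay":0,"az":0,"tx":0,"ty":0,"tz":0.0015,"fingers":0},{"ax":0,"ay":0,"az":0,"tx":0,"ty":0,"tz":0.0015,"fingers":0}]'
```

```text
[0.0093 0.0007 0.1227] [-8.6982523  -0.63875287  3.40841853]
time_s: 25.6
tcp_pos: [0.6324, -0.075, 0.1226]
eef_rot: [-160.4, 89.1, -155.6]
contact_force: [-12.9, 0.8, 6.6]
gripper_width: 0.0004
```

Force is rising (9 → 13 N) with no further travel, so it is at the stop. Backing off, rising, and checking.

```bash
python3 -m creep '[{"ax":0,"ay":0,"az":0,"tx":0,"ty":0,"tz":-0.01,"fingers":0},{"ax":0,"ay":0,"az":0,"tx":0,"ty":0,"tz":-0.035,"fingers":0},{"ax":0,"ay":0,"az":0,"tx":-0.03,"ty":0,"tz":-0.06,"fingers":0},{"ax":0,"ay":0,"az":0,"tx":-0.07,"ty":0,"tz":-0.09,"fingers":0},{"ax":0,"ay":0,"az":0,"tx":-0.12,"ty":0,"tz":-0.12,"fingers":0}]'
python3 -m creep '[{"ax":0,"ay":0,"az":0,"tx":-0.03,"ty":0.04,"tz":-0.02,"fingers":0},{"ax":0,"ay":0,"az":0,"tx":-0.06,"ty":0.08,"tz":-0.03,"fingers":0},{"ax":0,"ay":0,"az":0,"tx":-0.06,"ty":0.11,"tz":-0.03,"fingers":0},{"ax":0,"ay":0,"az":0,"tx":-0.06,"ty":0.11,"tz":-0.03,"fingers":0}]'
python3 - <<'E'
from h import *
for n in("scene","top"):
    c,s=snap(n,"f_"+n); np.savez(f"f_{n}.npz",**c)
c=dict(np.load("f_scene.npz")); cv2.imwrite("pics/f_sc.png",cv2.resize(c["pixels"][170:280,340:450],(600,600),interpolation=cv2.INTER_CUBIC))
m=mask(c,(0,150,80),(6,255,255))|mask(c,(174,150,80),(180,255,255)); q=(cloud(c)-M0)@Rz; k=(m>0)&(abs(q[...,0])<.06)&(abs(q[...,1])<.05)&(q[...,2]>.09); Q=q[k]; print(k.sum(),np.percentile(Q,[5,50,95],axis=0).round(4))
print(proj(c,[M0+Rz@np.array(v) for v in((.0243,0,.134),(-.0083,0,.134),(.008,0,.104))]).round(1)); v,u=np.where(k); print(u.min(),u.max(),v.min(),v.max())
print(s["tcp_pos"],s["contact_force"].round(1))
E
```

```text
time_s: 26.1
tcp_pos: [0.5205, -0.0838, 0.238]
eef_rot: [-144.7, 89.4, -139.9]
contact_force: [1.7, -0.6, 0.7]
gripper_width: 0.0006
time_s: 26.5
tcp_pos: [0.4836, 0.027, 0.299]
eef_rot: [-126.3, 89.8, -121.3]
contact_force: [1.2, -0.1, -0.3]
gripper_width: 0.0006
94 [[ 0.0101 -0.007   0.1062]
 [ 0.0176  0.0016  0.1193]
 [ 0.0267  0.0111  0.1325]]
[[390.4 210.7]
 [385.  218.7]
 [386.6 223.1]]
383 393 209 222
[0.48335363 0.02564893 0.29804821] [ 0.1 -0.2 -0.9]
```

View pics/f_scene.png

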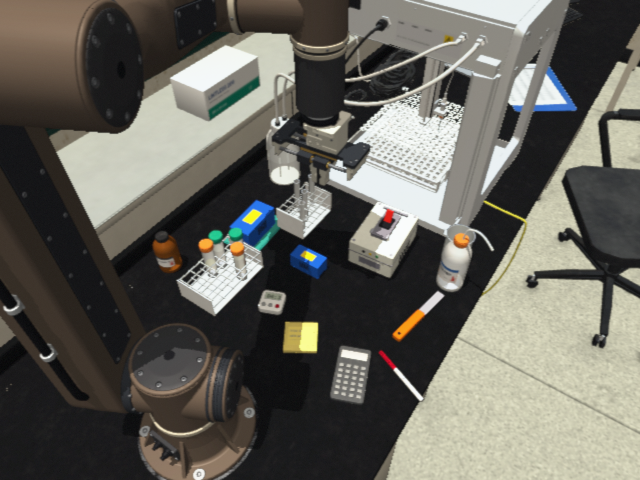

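View pics/f_sc.png

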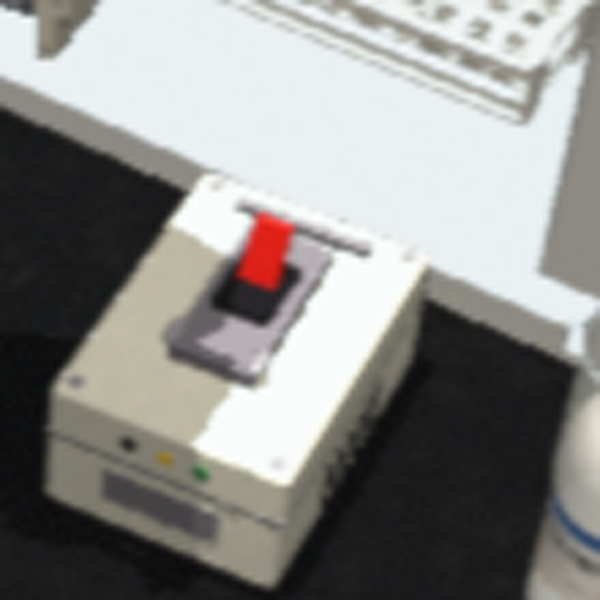

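View pics/f_top.png

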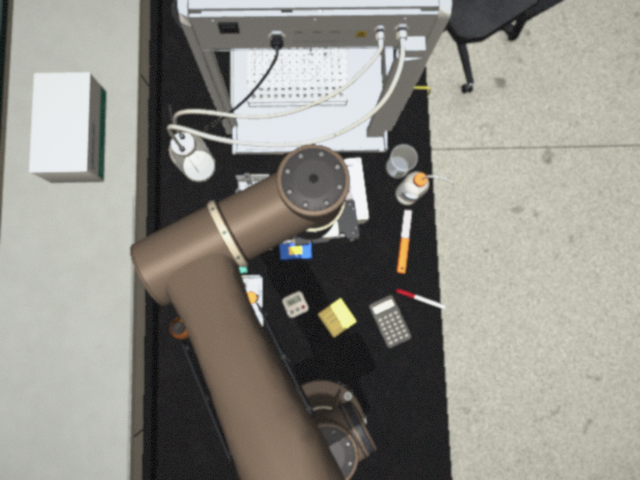

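The toggle now leans back: it runs from (10,106) to (27,132) mm in the module's x-z plane, about 30°, with its tip near the predicted pixel (390,211). The cover is upright on the mat, the bar is flat, and the bottles and beaker are where they stood.

Run:
```python
from h import *
print(order.close_job())
```

```text
the job is handed in; nothing more can be done
None
```

The job is done and handed in at about 26.6 s of the 72 s allowed; the hand-in gives no verdict.

- **Cover:** I levered the notched end up with the pry bar over the deck's front edge. It stood ajar at a 6.2° slope, as described, before I took hold of it. It now stands upright and well inside the green mat, set down with about 5 N of contact.
- **Pry bar:** It lies flat on the bench where it started.
- **Toggle:** I pushed it back until the force rose to 13 N with no further travel. The last picture shows it leaning back about 30°, with its tip at the predicted end position.
- **Bystanders:** In the last pictures the wash bottle and beaker stand where they were in the scene and top views, and the amber bottle in the scene view. I judged this by eye and did not measure it.

What went less well or disagreed:

- **Shallow grip:** My first grip on the bar was too shallow, so I set it down and gripped it again deeper.
- **Joint 3 near its limit:** At the end of the lever stroke joint 3 came within about 0.1° of its range limit (-58.2° against -58.28°). I backed off, and the readings I took stayed inside the range.
- **Wrong tilt fit:** A quick fit of the cover's tilt read only 2.8° because of edge pixels. The depth medians and the wrist camera gave 6–7° instead.

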